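Mark a bin plate in the bench press

ROBOT

A 7-joint arm with a two-finger parallel gripper is mounted at the origin on the work surface. World frame = base frame: x ahead of the robot, y to its left, z up, the work surface at z = 0. Lengths are in m, angles in rad, forces in N, time in s.
With the tool pointing down it reaches from about 0.35 to 0.9 m from the base axis. Payload 7.2 kg.
Tool frame: the origin (TCP) lies midway between the tips of the shut fingers; the grasp point (between the pads) lies 19 mm behind it; z points along the fingers, y is the line along which they close (so a half turn about z gives the same grasp; the last joint's range is limited). The gripper opens to 88 mm and grips with 3 to 60 N. Pads are 20 mm wide; open, the fingers measure 115 mm over their backs; the gripper's body (75 mm by 178 mm) begins 61 mm behind the grasp point.
Start: joints at [-1.237, 0.411, -0.013, 1.596, 0.006, 1.134, -0.082], TCP at [0.244, 0.575, 0.223] pointing down, gripper open.
Joint ranges: [-2.95, 2.95], [-0.29, 1.99], [-1.47, 1.44], [0.14, 2.54], [-1.03, 4.17], [0.13, 1.85], [-2.86, 2.86]. Speed limits (rad/s): [2.39, 2.39, 3.01, 3.01, 3.14, 3.14, 3.14].

INTERFACE

Orientations are given as a rotation vector (axis times angle).
In Python, from bench import * gives the robot as it stands.
- The arm moves only by the tool drive_tool, never from a script. Its argument "increments" is a list of rows, each a list of 6 numbers: the shift along the tool's x, y, z each as a share of 100 mm, from -1 to 1, then the turn, a rotation vector about the tool's x, y, z each as a share of 1.5 rad, from -1 to 1. A call has 1 to 10 rows; each row is the pose to reach, as a shift and turn from the pose commanded when the call began, along the tool's axes at that moment; what a row does not reach only later rows make up. A row lasts 1/10 s, in which the tool goes at most 50 mm and 8.59 degrees, less where a joint would pass 70% of its speed; a pose out of reach is approached as far as the arm can. A call with a number of a shift or a turn outside -1 to 1 is refused whole. A call with a gripper value outside its range is refused whole. "gripper" is the opening, from -1 (shut) to 1 (fully open), set as the call begins (left out, the last holds). The fingers move at their own pace and stop on an object; "force" is the grip in N (left out, the last holds). Time passes only in rows, so rows that repeat a pose let the fingers close. It gives the time, the measured TCP pose, the force, the opening and the grip force at its end, in the units of the state.
- get_state(): the state, without advancing time (a new reading comes with each control period).
- camera(name): name is "side" or "top"; returns the picture (480x640x3 uint8, red, green, blue); there is no depth.
- get_calibration(name): a dict with "intrinsics" (3x3 intrinsics, pixels), "k1" (the pictures are not rectified: a ray, as slopes to the right and down, at radius r is drawn at 1 + k1 r^2 times it, then the intrinsics apply), "view" (4x4, takes a point from world to camera coordinates). Camera axes: x right, y down, z forward; pixel columns grow to the right and rows downward; lengths in m; the calibration is good to about 2 mm. A picture is of the moment at which its call begins. get_calibration takes no time and is no camera call.
- hand_in(): hands the job in; it is judged then, once.
Trained networks look in the newest picture that a camera, given by its name, has taken for a name from the list of things; names that differ only in an ending like _2 or _b are one class to them, and where a whole thing is asked for, a point or a joint stands for the part that bears it (a point fixed in the world has none). Each returns a list of dicts, best first, with "conf" (0 to 1); they miss things now and then, are a little off and sometimes report something else, mostly with a low value. They report only what shows in the picture. A call takes as long as a camera call. They do not tell look-alikes from the thing itself.
- look_for(camera, thing): "location" ([x, y, z] in m, in the coordinates of the camera as it stood for that picture, good to about 4 mm: the middle of the surface that is visible of it).
- tip_of(camera, thing): "location" ([x, y, z] in m, in the coordinates of the camera as it stood for that picture, good to about 4 mm: a listed point, or the origin of a listed thing).
The state is a dict: "t": time; "joint_positions": joint angles; "joint_vel": joint speeds; "joint_efforts": joint torques, N m; "tool_pos": TCP position; "eef_rot": TCP orientation; "force": force on the tool from outside, world axes, zero at the start; "ft_torque": the same for the moment, N m; "grip_width": finger opening in m; "grip_force": force on a finger pad.
Only numpy, scipy, OpenCV 4.12 (cv2) and the standard library are available. Lean on these libraries where they do the work, as an engineer would, in place of code of your own. Each camera call takes 0.05 s, during which the arm holds its last target. There are 200 camera calls.

TASK

Take the tall plate out of the wooden block, slide it fully home into the sloping slot of the marking press and, with it in there, push the press's treadle down to its stop and let it come back up. Then draw the plate out and stand it, fully down, in the empty middle slot of the wooden block; leave the short plate, the jar, the cardboard box and the screwdriver where they are.

Things in the scene. Friction and masses are not known exactly. Their poses are not given: they have to be found in the camera images.
- tall_plate: bare aluminium plate with square edges, 60 (x) by 8 (y, thickness) by 100 (z) mm, about 0.13 kg; starts standing upright in one of the two outer slots of the wooden block and sticks 65 mm out of it (top 110 mm above the table). Origin at the centre of its foot (the 60 x 8 mm lower end), z up along the plate, y across its thickness
- short_plate: bystander: the same kind of plate but only 70 mm tall; it stands in the other outer slot and sticks 35 mm out. Origin at the centre of its foot
- rack: wooden storage block fixed to the table, 90 (x) by 160 (y) by 45 (z) mm, with three upright slots at y = -50, 0 and +50 mm, each 63 mm (x) by 11 mm (y) and 35 mm deep (slot floor 10 mm above the table), with 3 mm lead-in chamfers. The middle slot is empty. Origin at the centre of its underside, z up
- middle_slot (a point): centre of the mouth of the middle slot, at the top face of the wooden block; axes as the block's
- press: green bench marking press fixed to the table, its front turned away from the robot: base plate 180 x 220 x 12 mm, the grey feed block leaning on it, a housing behind the block that reaches 87 mm high, and the treadle beside. Origin on the table straight below the mouth of the feed slot; its x points from its front to its back (to the robot), its y away from the treadle, z up
- feed_block: grey block of the press, 90 (x) by 50 (y) by 55 (z) mm, leaning 30 degrees: its top looks up and to the press's front. One slot, 62.5 (x) by 10.5 (y) mm, 45 mm deep, straight into the top, 3 mm lead-in chamfers. Origin at the centre of the block's underside; z points out along the slot: slot floor at z = 10, mouth at z = 55 mm. The tall plate fully home sticks 55 mm out
- feed_mouth (a point): centre of the mouth of the press's slot, 78 mm above the table; axes as feed_block's
- treadle (a joint): angle of the spring treadle: 0 up, 0.36 rad down at its stop. Hinged at its back end, its free end points to the front of the press and is pushed down; the spring brings it back. It takes about 2 N at the pad to start and about 10 N to reach the stop
- treadle_pad (a point): centre of the upper face of the rubber pad (45 x 46 mm) near the free end of the steel treadle (105 x 50 mm plate), 130 mm from the press's slot, to the press's -y side, and 102 mm above the table when up, about 73 mm when at its stop; x and y axes as the press's while up, turning with the treadle
- treadle_hinge (a point): hinge axis of the treadle (along the press's y), 75 mm above the table; the pad is 76 to 81 mm in front of it
- screw_jar: bystander: glass jar, 60 mm across, 80 mm tall; origin at the centre of its underside
- screw_box: bystander: cardboard box, 70 x 100 x 50 mm; origin at the centre of its underside
- screwdriver: bystander: screwdriver lying on the table, along its x
Not all that is in view belongs to the job. What is shaped like the tall_plate but green or orange is not meant. What is meant by the rack is not purple, and is the smaller of those in its own colour.

How it is judged:
By the outcome, as a careful person would: the job done as asked, in the order asked, and still so for the second after the job is handed in, with the robot touching nothing.
It also fails if it takes over 64 s, if anything falls off the work surface, if the arm or the gripper's body presses on something with over 40 N, if the wrist force passes 120 N, or if a joint passes its speed limit or range.

## Working session

There is one attempt and no reset: what is moved stays moved. The work goes in short steps, Python scripts to look and compute and a tool call to move; the robot and the scene stay as the last step left them, time stands still between calls to the robot, and variables do not carry over. Pictures are saved under pics/ and viewed, at most 10 in all, crops included, and the job is handed in when it is done.

Besides the shell and the picture viewer there is one more tool, called after "Call:" by a JSON object that holds its "name" and its "arguments", one argument or row to a line. drive_tool: Moves the arm, as the interface text tells. Its arguments: {"type":"object","properties":{"increments":{"type":"array","items":{"type":"array","items":{"type":"number"}}},"gripper":{"type":"number"},"force":{"type":"number"}},"required":["increments"]}

```bash
ls; mkdir -p pics; python3 - <<'E'
from bench import *
import cv2,numpy as np
for c in("side","top"):
    im=camera(c); cv2.imwrite(f"pics/{c}0.png",im[:,:,::-1])
    k=get_calibration(c); V=np.array(k["view"]); print(c,k["intrinsics"],k["k1"],np.round(V,3).tolist(), (-V[:3,:3].T@V[:3,3]).round(3))
    for th in ["tall_plate","short_plate","rack","middle_slot","press","feed_block","feed_mouth","treadle_pad","treadle_hinge","screw_jar","screw_box","screwdriver"]:
        for f in (tip_of,):
            for d in f(c,th):
                p=np.linalg.inv(V)@np.r_[d["location"],1]; print(th,round(d["conf"],2),p[:3].round(3))
print(get_state())
E
```

```text
pics
side [[470.43052029   0.         320.6064531 ]
 [  0.         470.43052029 244.81465465]
 [  0.           0.           1.        ]] 0.018451240002422382 [[0.834, -0.552, 0.018, -0.437], [-0.276, -0.445, -0.852, 0.166], [0.479, 0.705, -0.523, 0.852], [0.0, 0.0, 0.0, 1.0]] [ 0.003 -0.768  0.595]
tall_plate 0.87 [ 0.335 -0.241  0.003]
tall_plate 0.76 [ 0.447 -0.245  0.012]
tall_plate 0.58 [ 0.441 -0.359 -0.004]
short_plate 0.85 [ 0.472 -0.151  0.012]
rack 0.96 [ 0.574 -0.462 -0.004]
rack 0.59 [ 0.458 -0.193 -0.004]
middle_slot 0.6 [ 0.463 -0.202  0.046]
middle_slot 0.57 [ 0.161 -0.305  0.061]
feed_block 0.6 [0.461 0.097 0.029]
feed_mouth 0.59 [0.494 0.097 0.075]
treadle_pad 0.93 [0.508 0.228 0.099]
treadle_hinge 0.56 [0.434 0.231 0.076]
screw_jar 0.58 [ 0.708 -0.082 -0.   ]
screw_box 0.65 [ 0.712 -0.309 -0.005]
screwdriver 0.52 [0.463 0.099 0.027]
top [[487.72193129   0.         317.84835591]
 [  0.         487.72193129 231.66658922]
 [  0.           0.           1.        ]] -0.003560009032510627 [[0.026, -1.0, -0.001, -0.111], [-0.997, -0.025, -0.08, 0.443], [0.08, 0.003, -0.997,
[... 793 characters left out ...]
 1.3, 'joint_positions': array([-1.23720598,  0.41108349, -0.01268642,  1.59617836,  0.00563504,
        1.13428842, -0.08217158]), 'joint_vel': array([-0.00070625, -0.00049056,  0.00060897, -0.00116295, -0.00196215,
        0.00045344, -0.00118471]), 'joint_efforts': array([-5.71808005e-05, -5.87752604e+01,  6.40064422e-01, -2.91370744e+01,
       -5.39060484e-02,  1.10497215e-02,  2.59179558e-05]), 'tool_pos': array([0.24445212, 0.57523484, 0.22267274]), 'eef_rot': array([6.26823234e-01, 3.07837710e+00, 1.14464162e-04]), 'force': array([-0.51237658,  0.76964773, -0.21670329]), 'ft_torque': array([ 0.01671451,  0.01316478, -0.00065835]), 'grip_force': 0.0, 'grip_width': 0.08791948788771319}
```

View pics/side0.png

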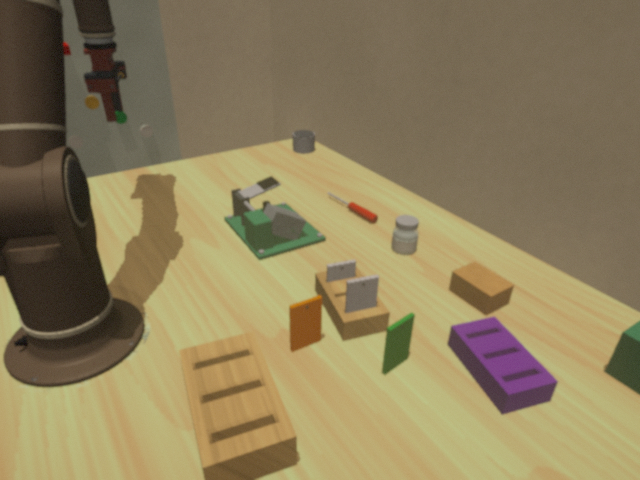

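View pics/top0.png

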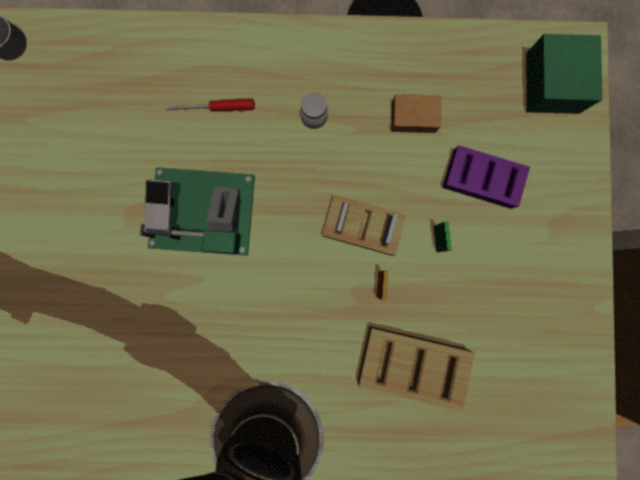

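Side shows the small wooden block at (350,300) with bare plates at (362,293) tall and (341,271) short. The press is at (273,225) with its pad at (267,183). 

Candidates for the tall plate (top view): bare plate (390,229) in the small wooden block; orange (382,284); green (443,236); short bare plate (342,217). Candidates for the rack: small wooden block (363,225); large wooden block (416,366); purple (486,177). I choose the plate at (390,229) in the small block at (363,225). Next is a close crop to check this.

```bash
python3 - <<'E'
import cv2,numpy as np
t=cv2.imread("pics/top0.png");s=cv2.imread("pics/side0.png")
f=lambda im,x,y,w,h,k:cv2.resize(im[y:y+h,x:x+w],None,fx=k,fy=k,interpolation=cv2.INTER_CUBIC)
a=np.hstack([f(t,315,185,100,75,4),f(s,305,250,100,75,4)[:300]])
b=np.hstack([f(t,135,160,130,98,400/130)[:300],f(s,215,165,120,90,400/120)[:300]])
b=[x for x in [b]][0]
cv2.imwrite("pics/crop1.png",np.vstack([a,b]));print(a.shape,b.shape)
E
```

```text
(300, 800, 3) (300, 800, 3)
```

View pics/crop1.png

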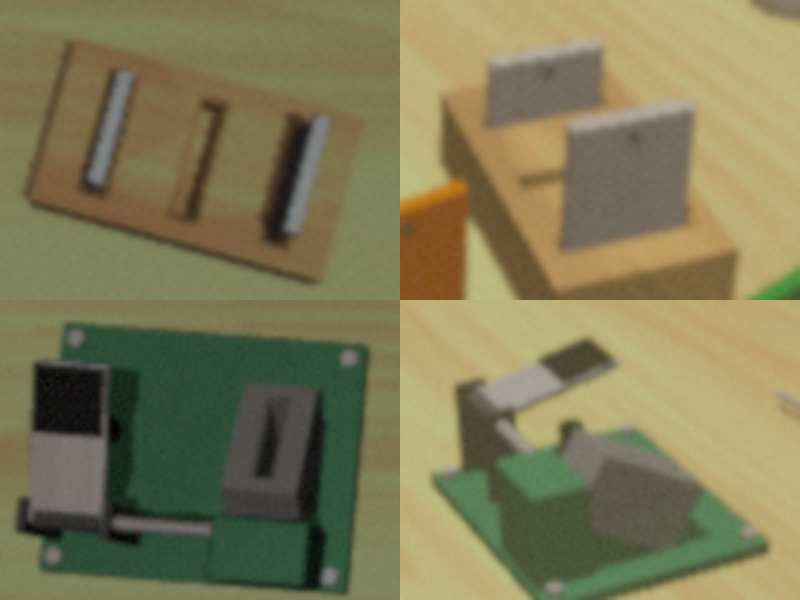

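Crop confirms it: a bare, taller plate stands in the -y slot of the small wooden block, with the middle slot empty (top crop at 200,160). The feed slot is at (270,440) and the pad at (70,400).

```bash
cat > h.py <<'E'
from bench import *
import numpy as np
from scipy.optimize import least_squares
from scipy.spatial.transform import Rotation as R
def proj(c,P):
    k=get_calibration(c);V=np.array(k["view"]);p=np.atleast_2d(P)@V[:3,:3].T+V[:3,3]
    s=p[:,:2]/p[:,2:];s=s*(1+k["k1"]*(s**2).sum(1,keepdims=True));K=np.array(k["intrinsics"])
    return s*[K[0,0],K[1,1]]+K[:2,2]
def fit(obs,body,x0):
    # obs: list of (cam, body points Nx3 , pixels Nx2); body(x,P)->world
    f=lambda x:np.concatenate([(proj(c,body(x,np.array(P)))-px).ravel() for c,P,px in obs])
    r=least_squares(f,x0,loss="soft_l1",x_scale=[.01,.01,.05]);return r.x,f(r.x).reshape(-1,2)
def rackT(x,P): return P@R.from_euler("z",x[2]).as_matrix().T+[x[0],x[1],0]
def blockR(yaw): # columns: block axes in world; yaw = press x dir - pi
    return (R.from_euler("z",yaw+np.pi)*R.from_euler("y",-np.pi/6)).as_matrix()
def mouthT(x,P): return P@blockR(x[2]).T+[x[0],x[1],.078]
E
python3 - <<'E'
from h import *
A=np.array
tc=lambda L:A(L)/4+[315,185]-0.4; sc=lambda L:A(L)/4+[305,250]-.4; pc=lambda L:A(L)/(400/130)+[135,160]-.3
print(blockR(0).round(2).tolist())
h,w=.045,.08
oT=("top",[[-h,w,h],[h,w,h],[h,-w,h],[-h,-w,h]],tc([[28,200],[73,40],[363,120],[320,282]]))
oS=("side",[[-h,w,h],[h,-w,h],[-h,-w,h]],sc([[42,95],[338,252],[155,293]]))
for o in([oT],[oS],[oT,oS]):
    x,r=fit(o,rackT,[.46,-.2,-.2]);print("rack",x.round(4),r.round(1).tolist())
pl=lambda y,z:[[-.03,y,z],[.03,y,z]]
print("tall top pred side",proj("side",rackT(x,A(pl(-.05,.11)))).round(1).tolist(),"obs",sc([[168,122],[295,103]]).tolist())
print("tall top pred top",proj("top",rackT(x,A([[-.03,-.05,.11],[.03,-.05,.11]]))).round(1).tolist(),"obs",tc([[291,236],[321,118]]).tolist())
# block top face: x back(toward robot)
o=("top",[[-.045,-.025,0],[-.045,.025,0],[.045,.025,0],[.045,-.025,0]],pc([[245,84],[323,90],[298,194],[223,190]]))
x,r=fit([o],mouthT,[.49,.097,-.08]);print("mouth",x.round(4),r.round(1).tolist())
b=("top",[[.09,.11,.012],[.09,-.11,.012],[-.09,-.11,.012],[-.09,.11,.012]],pc([[65,23],[368,47],[347,293],[40,270]]))
x,r=fit([b],rackT,[.49,.15,-.08]);print("base",x.round(4),r.round(1).tolist())
E
```

```text
[[-0.87, -0.0, 0.5], [0.0, -1.0, -0.0], [0.5, 0.0, 0.87]]
rack [ 0.4605 -0.1961 -0.2474] [[-0.0, 0.3], [0.1, -0.2], [0.0, -0.1], [-0.1, 0.1]]
rack [ 0.4589 -0.2006 -0.2561] [[-0.3, -0.3], [0.4, 0.3], [-0.1, -0.0]]
rack [ 0.4604 -0.1973 -0.2489] [[0.5, 0.3], [0.7, -0.2], [0.6, -0.0], [0.4, 0.2], [-0.8, -1.2], [-0.0, -1.2], [-0.2, -1.3]]
tall top pred side [[346.4, 280.6], [377.5, 274.6]] obs [[346.6, 280.1], [378.35, 275.35]]
tall top pred top [[387.5, 242.9], [395.3, 214.0]] obs [[387.35, 243.6], [394.85, 214.1]]
mouth [ 0.4914  0.0971 -0.0459] [[0.8, -0.0], [-1.0, -0.3], [0.2, 0.4], [-0.2, -0.1]]
base [ 0.485   0.1581 -0.0499] [[-0.1, -0.3], [0.3, -0.7], [0.1, 0.5], [-0.3, 0.4]]
```

```bash
cat >> h.py <<'E'
import json,os
RY,PY=-.249,-.049
RC=np.array([.4604,-.1973,0]);M=np.array([.4925,.097,.078])
def down(yaw): # tool down, tool y along yaw+90deg
    return (R.from_euler("z",yaw)*R.from_euler("y",np.pi)).as_matrix()
def tilt(a,yaw=PY): # a=30deg -> tool z = -block z
    return (R.from_euler("z",yaw)*R.from_euler("y",np.pi+np.deg2rad(a))).as_matrix()
def cur():
    s=get_state();return np.array(s["tool_pos"]),R.from_rotvec(s["eef_rot"]).as_matrix()
def load():
    return tuple(np.array(v) for v in json.load(open("cmd.json"))) if os.path.exists("cmd.json") else cur()
def save(p,Q): json.dump([p.tolist(),Q.tolist()],open("cmd.json","w"))
def plan(wps,step=.045):
    p,Q=load()
    for tp,tQ in wps:
        while True:
            d=Q.T@(tp-p);rv=R.from_matrix(Q.T@tQ).as_rotvec()
            f=min(1,.0999/max(1e-9,abs(d).max()),1.49/max(1e-9,abs(rv).max()))
            last=f==1
            d=np.round(d*f/.1,3);rv=np.round(rv*f/1.5,3)
            n=int(np.ceil(max(np.linalg.norm(d)*.1/step,np.linalg.norm(rv)*1.5/.14,1)))
            n=min(n,10);print(json.dumps([[round(float(v)*(i+1)/n,4)+0 for v in [*d,*rv]] for i in range(n)]))
            p=p+Q@(d*.1);Q=Q@R.from_rotvec(rv*1.5).as_matrix()
            if last:break
    save(p,Q);print("end",p.round(4))
bz=-tilt(30)[:,2]
E
python3 - <<'E'
from h import *
print(bz,blockR(PY)[:,2])
plan([(M+.16*bz,down(PY)),(M+.16*bz,tilt(30))])
E
```

```text
[ 0.49939987 -0.0244902   0.8660254 ] [ 0.49939987 -0.0244902   0.8660254 ]
[[-0.333, -0.2143, 0.004, 0.0, 0.0, -0.016], [-0.666, -0.4287, 0.008, 0.0, 0.0, -0.032], [-0.999, -0.643, 0.012, 0.0, 0.0, -0.048]]
[[-0.333, -0.25, 0.0043, 0.0, 0.0, -0.0167], [-0.666, -0.5, 0.0087, 0.0, 0.0, -0.0333], [-0.999, -0.75, 0.013, 0.0, 0.0, -0.05]]
[[-0.333, -0.2913, 0.0047, 0.0, 0.0, -0.018], [-0.666, -0.5827, 0.0093, 0.0, 0.0, -0.036], [-0.999, -0.874, 0.014, 0.0, 0.0, -0.054]]
[[-0.2427, -0.2497, 0.0037, 0.0, 0.0, -0.014], [-0.4855, -0.4995, 0.0075, 0.0, 0.0, -0.028], [-0.7282, -0.7492, 0.0112, 0.0, 0.0, -0.042], [-0.971, -0.999, 0.015, 0.0, 0.0, -0.056]]
[[-0.2135, -0.26, 0.0035, 0.0, 0.0, -0.0135], [-0.427, -0.52, 0.007, 0.0, 0.0, -0.027]]
[[0.0, 0.0, 0.0, 0.0, 0.0872, 0.0], [0.0, 0.0, 0.0, 0.0, 0.1745, 0.0], [0.0, 0.0, 0.0, 0.0, 0.2617, 0.0], [0.0, 0.0, 0.0, 0.0, 0.349, 0.0]]
end [0.5724 0.0931 0.2166]
```

Call:
{"name": "drive_tool", "arguments": {
  "increments": [
    [-0.333,-0.214,0.004,0,0,-0.016],
    [-0.666,-0.429,0.008,0,0,-0.032],
    [-0.999,-0.643,0.012,0,0,-0.048]
  ],
  "gripper": -0.09
}}

```text
t: 1.6
tool_pos: [0.3117, 0.4759, 0.2214]
eef_rot: [0.513, 3.099, 0.0]
force: [-0.0, 0.4, 0.2]
grip_width: 0.0677
grip_force: 0.0
```

Call:
{"name": "drive_tool", "arguments": {
  "increments": [
    [-0.333,-0.25,0.004,0,0,-0.017],
    [-0.666,-0.5,0.009,0,0,-0.033],
    [-0.999,-0.75,0.013,0,0,-0.05]
  ]
}}

```text
t: 1.9
tool_pos: [0.3822, 0.3722, 0.2203]
eef_rot: [0.397, 3.116, 0.001]
force: [1.1, -0.3, 0.5]
grip_width: 0.0434
grip_force: 0.0
```

Call:
{"name": "drive_tool", "arguments": {
  "increments": [
    [-0.333,-0.291,0.005,0,0,-0.018],
    [-0.666,-0.583,0.009,0,0,-0.036],
    [-0.999,-0.874,0.014,0,0,-0.054]
  ]
}}

```text
t: 2.2
tool_pos: [0.4569, 0.2624, 0.2191]
eef_rot: [0.271, 3.129, 0.001]
force: [0.6, 0.0, 0.5]
grip_width: 0.0397
grip_force: 0.0
```

Call:
{"name": "drive_tool", "arguments": {
  "increments": [
    [-0.243,-0.25,0.004,0,0,-0.014],
    [-0.486,-0.5,0.008,0,0,-0.028],
    [-0.728,-0.749,0.011,0,0,-0.042],
    [-0.971,-0.999,0.015,0,0,-0.056]
  ]
}}

```text
t: 2.6
tool_pos: [0.5352, 0.1475, 0.2175]
eef_rot: [0.14, 3.138, 0.001]
force: [-0.1, 0.5, -0.2]
grip_width: 0.0404
grip_force: 0.0
```

Call:
{"name": "drive_tool", "arguments": {
  "increments": [
    [-0.214,-0.26,0.004,0,0,-0.014],
    [-0.427,-0.52,0.007,0,0,-0.027],
    [-0.427,-0.52,0.007,0,0,-0.027]
  ]
}}

```text
t: 2.9
tool_pos: [0.5744, 0.0878, 0.2166]
eef_rot: [0.087, 3.139, -0.004]
force: [0.4, 0.0, -1.0]
grip_width: 0.0399
grip_force: 0.0
```

Call:
{"name": "drive_tool", "arguments": {
  "increments": [
    [0,0,0,0,0.087,0],
    [0,0,0,0,0.175,0],
    [0,0,0,0,0.262,0],
    [0,0,0,0,0.349,0],
    [0,0,0,0,0.349,0],
    [0,0,0,0,0.349,0]
  ]
}}

```text
t: 3.5
tool_pos: [0.5723, 0.0935, 0.2148]
eef_rot: [-0.065, -2.617, -0.016]
force: [-0.7, 0.4, 0.1]
grip_width: 0.0399
grip_force: 0.0
```

```bash
python3 - <<'E'
from h import *
print(get_state()["joint_positions"].round(3), R.from_matrix(tilt(30)).as_rotvec().round(3))
P=rackT([RC[0],RC[1],RY],np.array([0,-.05,.0]))+0;print(P)
plan([(P+[0,0,.16],down(RY)),(P+[0,0,.074],down(RY))])
E
```

```text
[-0.28   0.686  0.181  1.288 -0.194  1.698  1.439] [-0.064 -2.617 -0.017]
[ 0.44807825 -0.24575797  0.        ]
[[0.0627, -0.333, 0.0993, -0.0033, -0.0337, 0.0127], [0.1253, -0.666, 0.1987, -0.0067, -0.0673, 0.0253], [0.188, -0.999, 0.298, -0.01, -0.101, 0.038]]
[[0.0567, -0.333, 0.0837, -0.0033, -0.033, 0.0123], [0.1133, -0.666, 0.1673, -0.0067, -0.066, 0.0247], [0.17, -0.999, 0.251, -0.01, -0.099, 0.037]]
[[0.049, -0.333, 0.07, -0.0033, -0.0327, 0.0123], [0.098, -0.666, 0.14, -0.0067, -0.0653, 0.0247], [0.147, -0.999, 0.21, -0.01, -0.098, 0.037]]
[[0.03, -0.254, 0.0445, -0.0025, -0.025, 0.009], [0.06, -0.508, 0.089, -0.005, -0.05, 0.018]]
[[0.0, 0.0, 0.43, 0.0, 0.0, 0.0], [0.0, 0.0, 0.86, 0.0, 0.0, 0.0]]
end [ 0.4481 -0.2458  0.074 ]
```

Call:
{"name": "drive_tool", "arguments": {
  "increments": [
    [0,0,0.4,0,0,0],
    [0,0,0.8,0,0,0],
    [0,0,0.8,0,0,0]
  ]
}}

```text
t: 3.8
tool_pos: [0.5282, 0.0957, 0.146]
eef_rot: [-0.063, -2.614, -0.017]
force: [-0.1, -1.0, 0.5]
grip_width: 0.0399
grip_force: 0.0
```

Call:
{"name": "drive_tool", "arguments": {
  "increments": [
    [0,0,0.3,0,0,0],
    [0,0,0.6,0,0,0],
    [0,0,0.6,0,0,0],
    [0,0,0.6,0,0,0]
  ]
}}

```text
t: 4.2
tool_pos: [0.5038, 0.097, 0.0977]
eef_rot: [-0.064, -2.621, -0.018]
force: [0.3, 0.0, -0.1]
grip_width: 0.0396
grip_force: 0.0
```

```bash
python3 - <<'E'
from h import *
print(get_state()["joint_positions"].round(3))
import cv2
for c in("top","side"): cv2.imwrite(f"pics/{c}1.png",camera(c)[:,:,::-1])
a=cv2.resize(cv2.imread("pics/top1.png")[150:270,130:290],None,fx=2.5,fy=2.5)
b=cv2.resize(cv2.imread("pics/side1.png")[140:260,200:360],None,fx=2.5,fy=2.5)
cv2.imwrite("pics/c2.png",np.hstack([a,b]))
E
```

```text
[-0.301  0.687  0.156  1.586 -0.203  1.394  1.457]
```

View pics/c2.png

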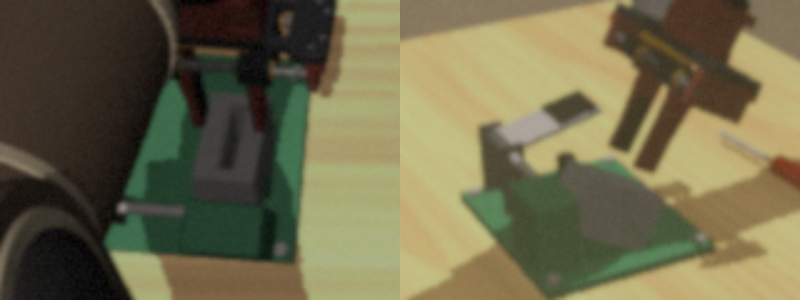

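Fingers straddle the feed slot symmetrically: tips at (198,125) and (260,130), slot centre at (230,135) in the left crop. The tilted pose is reachable with margin. Now to the plate.

```bash
python3 - <<'E'
from h import *
save(M+.02*bz,tilt(30))
P=rackT([RC[0],RC[1],RY],np.array([0,-.05,.0]))
plan([(M+.11*bz,tilt(30)),(P+[0,0,.16],down(RY)),(P+[0,0,.074],down(RY))])
E
```

```text
[[0.0, 0.0, -0.3, 0.0, 0.0, 0.0], [0.0, 0.0, -0.6, 0.0, 0.0, 0.0], [0.0, 0.0, -0.9, 0.0, 0.0, 0.0]]
[[0.0627, -0.333, 0.051, -0.0033, -0.0337, 0.0127], [0.1253, -0.666, 0.102, -0.0067, -0.0673, 0.0253], [0.188, -0.999, 0.153, -0.01, -0.101, 0.038]]
[[0.0497, -0.333, 0.037, -0.0033, -0.0333, 0.0123], [0.0993, -0.666, 0.074, -0.0067, -0.0667, 0.0247], [0.149, -0.999, 0.111, -0.01, -0.1, 0.037]]
[[0.0357, -0.333, 0.0253, -0.0033, -0.033, 0.0123], [0.0713, -0.666, 0.0507, -0.0067, -0.066, 0.0247], [0.107, -0.999, 0.076, -0.01, -0.099, 0.037]]
[[0.0145, -0.246, 0.012, -0.0025, -0.024, 0.009], [0.029, -0.492, 0.024, -0.005, -0.048, 0.018]]
[[0.0, 0.0, 0.4295, 0.0, 0.0, 0.0], [0.0, 0.0, 0.859, 0.0, 0.0, 0.0]]
end [ 0.4481 -0.2457  0.074 ]
```

Call:
{"name": "drive_tool", "arguments": {
  "increments": [
    [0,0,-0.3,0,0,0],
    [0,0,-0.6,0,0,0],
    [0,0,-0.9,0,0,0]
  ]
}}

```text
t: 4.6
tool_pos: [0.5491, 0.0942, 0.176]
eef_rot: [-0.065, -2.62, -0.018]
force: [0.4, 0.4, -1.2]
grip_width: 0.0402
grip_force: 0.0
```

Call:
{"name": "drive_tool", "arguments": {
  "increments": [
    [0.063,-0.333,0.051,-0.003,-0.034,0.013],
    [0.125,-0.666,0.102,-0.007,-0.067,0.025],
    [0.188,-0.999,0.153,-0.01,-0.101,0.038]
  ]
}}

```text
t: 4.9
tool_pos: [0.5198, -0.0057, 0.171]
eef_rot: [-0.152, -2.771, -0.012]
force: [-0.6, -0.6, -0.1]
grip_width: 0.0398
grip_force: 0.0
```

Call:
{"name": "drive_tool", "arguments": {
  "increments": [
    [0.05,-0.333,0.037,-0.003,-0.033,0.012],
    [0.099,-0.666,0.074,-0.007,-0.067,0.025],
    [0.149,-0.999,0.111,-0.01,-0.1,0.037]
  ]
}}

```text
t: 5.2
tool_pos: [0.491, -0.1036, 0.1675]
eef_rot: [-0.245, -2.916, -0.007]
force: [1.0, -0.4, 0.0]
grip_width: 0.0403
grip_force: 0.0
```

Call:
{"name": "drive_tool", "arguments": {
  "increments": [
    [0.036,-0.333,0.025,-0.003,-0.033,0.012],
    [0.071,-0.666,0.051,-0.007,-0.066,0.025],
    [0.107,-0.999,0.076,-0.01,-0.099,0.037]
  ]
}}

```text
t: 5.5
tool_pos: [0.4627, -0.2004, 0.1638]
eef_rot: [-0.342, -3.056, -0.002]
force: [-0.3, -0.3, -0.2]
grip_width: 0.0401
grip_force: 0.0
```

Call:
{"name": "drive_tool", "arguments": {
  "increments": [
    [0.015,-0.246,0.012,-0.003,-0.024,0.009],
    [0.029,-0.492,0.024,-0.005,-0.048,0.018],
    [0.029,-0.492,0.024,-0.005,-0.048,0.018],
    [0.029,-0.492,0.024,-0.005,-0.048,0.018],
    [0.029,-0.492,0.024,-0.005,-0.048,0.018]
  ]
}}

```text
t: 6.0
tool_pos: [0.4492, -0.245, 0.1607]
eef_rot: [0.387, 3.116, 0.001]
force: [0.1, -0.3, 0.4]
grip_width: 0.0398
grip_force: 0.0
```

Call:
{"name": "drive_tool", "arguments": {
  "increments": [
    [0,0,0.3,0,0,0],
    [0,0,0.6,0,0,0],
    [0,0,0.859,0,0,0],
    [0,0,0.859,0,0,0],
    [0,0,0.859,0,0,0]
  ]
}}

```text
t: 6.5
tool_pos: [0.4486, -0.245, 0.0743]
eef_rot: [-0.388, -3.117, -0.001]
force: [0.3, 0.5, -0.5]
grip_width: 0.0401
grip_force: 0.0
```

```bash
python3 - <<'E'
from h import *
import cv2
print(cur()[0],get_state()["eef_rot"],R.from_matrix(down(RY)).as_rotvec())
for c in("top","side"): cv2.imwrite(f"pics/{c}3.png",camera(c)[:,:,::-1])
a=cv2.resize(cv2.imread("pics/top3.png")[175:275,310:435],None,fx=3.2,fy=3.2)
b=cv2.resize(cv2.imread("pics/side3.png")[240:340,295:420],None,fx=3.2,fy=3.2)
cv2.imwrite("pics/c3.png",np.hstack([a,b]))
E
```

```text
[ 0.4485754  -0.24503864  0.0742717 ] [-3.87628978e-01 -3.11706280e+00 -8.18316941e-04] [ 3.90118637e-01  3.11727635e+00 -2.38878770e-17]
```

View pics/c3.png

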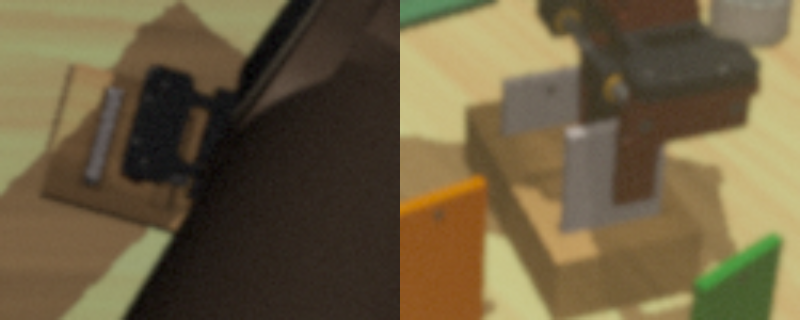

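Fingers straddle the tall plate, about centred on its width (plate 565–662, finger 613–660 in the crop, shift explained by parallax). Close the grip.

Call:
{"name": "drive_tool", "arguments": {
  "increments": [
    [0,0,0,0,0,0],
    [0,0,0,0,0,0],
    [0,0,0,0,0,0],
    [0,0,0,0,0,0],
    [0,0,0,0,0,0],
    [0,0,0,0,0,0]
  ],
  "gripper": -1,
  "force": 30
}}

```text
t: 7.2
tool_pos: [0.448, -0.2457, 0.0742]
eef_rot: [0.39, 3.117, 0.001]
force: [-0.6, 0.9, 3.3]
grip_width: 0.0079
grip_force: 30.0
```

Call:
{"name": "drive_tool", "arguments": {
  "increments": [
    [0,0,-0.1,0,0,0],
    [0,0,-0.3,0,0,0],
    [0,0,-0.5,0,0,0],
    [0,0,-0.7,0,0,0],
    [0,0,-0.9,0,0,0],
    [0,0,-0.9,0,0,0]
  ]
}}

```text
t: 7.8
tool_pos: [0.4492, -0.2465, 0.1667]
eef_rot: [0.39, 3.113, -0.001]
force: [0.4, 0.1, -1.6]
grip_width: 0.0079
grip_force: 30.0
```

```bash
python3 - <<'E'
from h import *
import cv2
p,Q=load();save(p+[0,0,.09],Q)
cv2.imwrite("pics/side4.png",cv2.resize(camera("side")[180:340,280:440,::-1],None,fx=3,fy=3))
plan([(M+.14*bz,tilt(30))])
E
```

```text
[[-0.0257, 0.333, -0.0327, 0.0033, 0.0323, -0.012], [-0.0513, 0.666, -0.0653, 0.0067, 0.0647, -0.024], [-0.077, 0.999, -0.098, 0.01, 0.097, -0.036]]
[[-0.0383, 0.333, -0.0427, 0.0033, 0.0327, -0.0123], [-0.0767, 0.666, -0.0853, 0.0067, 0.0653, -0.0247], [-0.115, 0.999, -0.128, 0.01, 0.098, -0.037]]
[[-0.05, 0.333, -0.0547, 0.0033, 0.033, -0.0123], [-0.1, 0.666, -0.1093, 0.0067, 0.066, -0.0247], [-0.15, 0.999, -0.164, 0.01, 0.099, -0.037]]
[[-0.048, 0.267, -0.055, 0.0025, 0.027, -0.01], [-0.096, 0.534, -0.11, 0.005, 0.054, -0.02]]
end [0.5625 0.0935 0.1993]
```

View pics/side4.png

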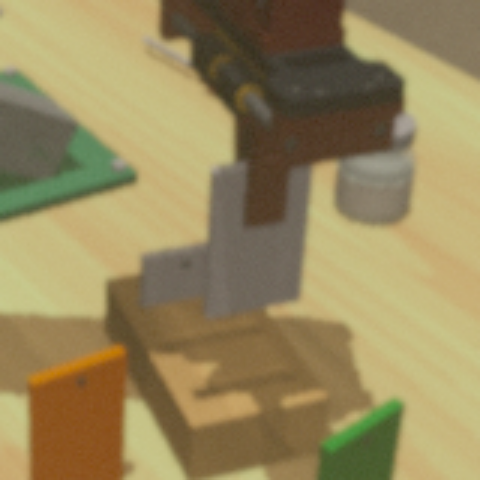

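Plate is held and clear of the block: foot corners at (207,315) and (300,300), empty slots below.

Call:
{"name": "drive_tool", "arguments": {
  "increments": [
    [-0.026,0.333,-0.033,0.003,0.032,-0.012],
    [-0.051,0.666,-0.065,0.007,0.065,-0.024],
    [-0.077,0.999,-0.098,0.01,0.097,-0.036]
  ]
}}

```text
t: 8.15
tool_pos: [0.4796, -0.1497, 0.1731]
eef_rot: [-0.291, -2.978, -0.005]
force: [0.3, 1.0, -1.5]
grip_width: 0.0079
grip_force: 30.0
```

Call:
{"name": "drive_tool", "arguments": {
  "increments": [
    [-0.038,0.333,-0.043,0.003,0.033,-0.012],
    [-0.077,0.666,-0.085,0.007,0.065,-0.025],
    [-0.115,0.999,-0.128,0.01,0.098,-0.037]
  ]
}}

```text
t: 8.45
tool_pos: [0.512, -0.0538, 0.1828]
eef_rot: [-0.196, -2.838, -0.009]
force: [0.2, -0.9, -1.8]
grip_width: 0.008
grip_force: 30.0
```

Call:
{"name": "drive_tool", "arguments": {
  "increments": [
    [-0.05,0.333,-0.055,0.003,0.033,-0.012],
    [-0.1,0.666,-0.109,0.007,0.066,-0.025],
    [-0.15,0.999,-0.164,0.01,0.099,-0.037]
  ]
}}

```text
t: 8.75
tool_pos: [0.5446, 0.0427, 0.1926]
eef_rot: [-0.108, -2.693, -0.014]
force: [0.4, 0.3, -1.3]
grip_width: 0.0078
grip_force: 30.0
```

Call:
{"name": "drive_tool", "arguments": {
  "increments": [
    [-0.048,0.267,-0.055,0.003,0.027,-0.01],
    [-0.096,0.534,-0.11,0.005,0.054,-0.02],
    [-0.096,0.534,-0.11,0.005,0.054,-0.02],
    [-0.096,0.534,-0.11,0.005,0.054,-0.02],
    [-0.096,0.534,-0.11,0.005,0.054,-0.02]
  ]
}}

```text
t: 9.25
tool_pos: [0.5619, 0.0922, 0.1985]
eef_rot: [-0.067, -2.617, -0.016]
force: [-0.3, -0.0, -1.4]
grip_width: 0.0079
grip_force: 30.0
```

```bash
python3 - <<'E'
from h import *
import cv2
p,Q=cur();print(p,load()[0])
for c in("top","side"):
    im=camera(c)[:,:,::-1].copy()
    cv2.imwrite(f"pics/{c}5raw.png",im)
    k=4;x,y=(190,170) if c=="top" else (235,140)
    cr=cv2.resize(im[y:y+100,x:x+100],None,fx=k,fy=k,interpolation=cv2.INTER_CUBIC)
    def dot(w,col):
        u=(proj(c,w)-[x,y]+.5)*k-.5
        for q in u.astype(int): cv2.circle(cr,tuple(map(int,q)),2,col,-1)
    # plate foot corners, predicted
    dot(np.array([p+Q@[sx*.03,sy*.004,.0642] for sx in(-1,1) for sy in(-1,1)]),(0,0,255))
    dot(mouthT([M[0],M[1],PY],np.array([[sx*.03125,sy*.00525,-.003] for sx in(-1,1) for sy in(-1,1)])),(0,255,255))
    dot(mouthT([M[0],M[1],PY],np.array([[sx*.045,sy*.025,0] for sx in(-1,1) for sy in(-1,1)])),(255,0,0))
    globals()[c+"_"]=cr
cv2.imwrite("pics/c5.png",np.hstack([top_,side_]))
E
```

```text
[0.56194854 0.09224627 0.19849885] [0.56245916 0.09354277 0.19926075]
```

View pics/c5.png

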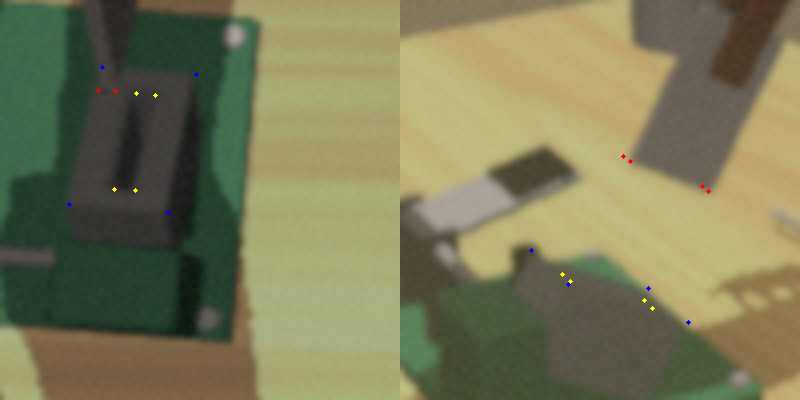

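Projected plate foot (red) and feed-mouth corners (yellow/blue) match the picture to about 1 px: plate face corners at (633,160) and (710,188) on the right, block corners on the left. Going down along the slot axis.

Call:
{"name": "drive_tool", "arguments": {
  "increments": [
    [0,0,0.3,0,0,0],
    [0,0,0.6,0,0,0],
    [0,0,0.68,0,0,0],
    [0,0,0.68,0,0,0],
    [0,0,0.68,0,0,0]
  ]
}}

```text
t: 9.85
tool_pos: [0.5295, 0.0949, 0.1415]
eef_rot: [-0.065, -2.619, -0.018]
force: [0.3, -0.0, -1.2]
grip_width: 0.0078
grip_force: 30.0
```

```bash
python3 - <<'E'
from h import *
save(M+.072*bz,tilt(30))
p,Q=cur();print("err in tool axes mm",(tilt(30).T@(p-M-.072*bz)*1e3).round(2), R.from_matrix(tilt(30).T@Q).as_rotvec().round(4))
import cv2
for c in("top","side"):
    V=np.linalg.inv(get_calibration(c)["view"]);camera(c)
    for th in("feed_mouth","feed_block","tall_plate"):
        for d in tip_of(c,th):
            w=(V@np.r_[d["location"],1])[:3]; print(c,th,round(d["conf"],2),w.round(4))
print("expect foot",p+Q@[0,0,.0642])
E
```

```text
err in tool axes mm [-0.32 -0.25 -1.53] [-0.0007 -0.002   0.0007]
top feed_mouth 0.78 [0.4934 0.0953 0.0789]
top tall_plate 0.73 [ 0.3332 -0.239   0.0013]
top tall_plate 0.72 [0.4988 0.0936 0.0884]
top tall_plate 0.71 [ 0.4355 -0.3621  0.0028]
side feed_mouth 0.71 [0.4978 0.1001 0.0741]
side feed_block 0.64 [0.4635 0.0966 0.0249]
side feed_block 0.64 [ 0.4656 -0.2027  0.0463]
side tall_plate 0.87 [0.4952 0.0962 0.0821]
side tall_plate 0.73 [ 0.4397 -0.3611 -0.0059]
side tall_plate 0.72 [ 0.3312 -0.2367  0.0009]
side tall_plate 0.41 [0.4331 0.2306 0.0721]
expect foot [0.49754086 0.09654239 0.0858565 ]
```

Call:
{"name": "drive_tool", "arguments": {
  "increments": [
    [0,0,0.05,0,0,0],
    [0,0,0.1,0,0,0],
    [0,0,0.15,0,0,0],
    [0,0,0.2,0,0,0],
    [0,0,0.2,0,0,0]
  ]
}}

```text
t: 10.75
tool_pos: [0.5248, 0.0954, 0.1284]
eef_rot: [-0.066, -2.633, -0.02]
force: [16.1, -2.9, 33.0]
grip_width: 0.0075
grip_force: 30.0
```

```bash
python3 - <<'E'
from h import *
import cv2
p,Q=cur();print(p,get_state()["force"],get_state()["ft_torque"])
for c in("top","side"):
    im=camera(c)[:,:,::-1].copy()
    cv2.imwrite(f"pics/{c}6raw.png",im)
    k=6;x,y=(188,170) if c=="top" else (255,165)
    cr=cv2.resize(im[y:y+80,x:x+66],None,fx=k,fy=k,interpolation=cv2.INTER_CUBIC)
    cr=np.clip(cr*1.6,0,255).astype(np.uint8)
    def dot(w,col):
        u=(proj(c,w)-[x,y]+.5)*k-.5
        for q in u.astype(int): cv2.circle(cr,tuple(map(int,q)),2,col,-1)
    dot(np.array([p+Q@[sx*.03,sy*.004,d] for sx in(-1,1) for sy in(-1,1) for d in(-.0358,.0597)]),(0,0,255))
    dot(mouthT([M[0],M[1],PY],np.array([[sx*.045,sy*.025,0] for sx in(-1,1) for sy in(-1,1)])),(255,0,0))
    dot(mouthT([M[0],M[1],PY],np.array([[sx*.034,sy*.00825,0] for sx in(-1,1) for sy in(-1,1)])),(0,255,255))
    globals()[c+"_"]=cr
cv2.imwrite("pics/c6.png",np.hstack([top_,side_]))
E
```

```text
[0.52478362 0.0953626  0.12837147] [16.11150081 -2.85721485 33.00529686] [-0.32643316 -0.10281121  0.20499088]
```

View pics/c6.png

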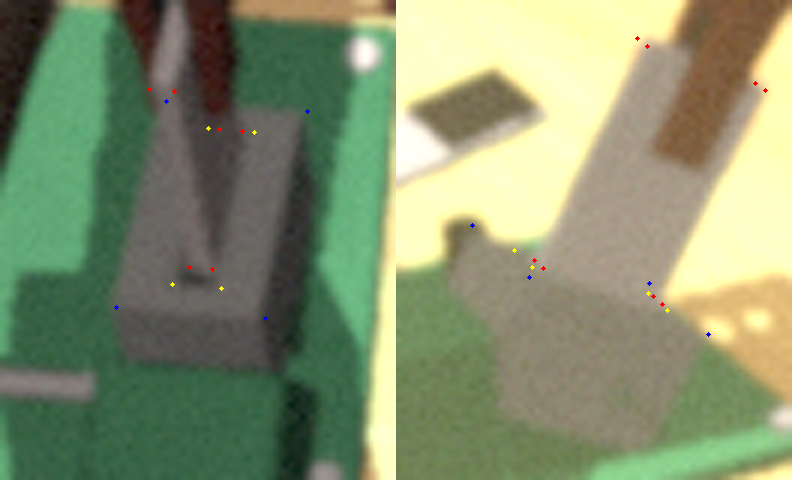

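The side crop shows the plate foot resting on the feed block's mouth, edge (540,258)–(662,298), not entering. In the top crop it sits slightly right (-y) of the dark slot at (197,280). I'll ease off and probe towards +y.

Call:
{"name": "drive_tool", "arguments": {
  "increments": [
    [0,0,-0.04,0,0,0],
    [0,0,-0.09,0,0,0],
    [0,0.01,-0.09,0,0,0],
    [0,0.01,-0.09,0,0,0]
  ]
}}

```text
t: 11.25
tool_pos: [0.5222, 0.0969, 0.1303]
eef_rot: [-0.064, -2.616, -0.018]
force: [0.3, 1.0, -1.2]
grip_width: 0.0075
grip_force: 30.0
```

Call:
{"name": "drive_tool", "arguments": {
  "increments": [
    [0,0,0.03,0,0,0],
    [0,0,0.05,0,0,0],
    [0,0,0.05,0,0,0]
  ]
}}

```text
t: 11.55
tool_pos: [0.5223, 0.097, 0.1276]
eef_rot: [-0.065, -2.622, -0.019]
force: [8.6, 1.7, 10.3]
grip_width: 0.0081
grip_force: 30.0
```

Call:
{"name": "drive_tool", "arguments": {
  "increments": [
    [0,0.01,0,0,0,0],
    [0,0.015,0,0,0,0],
    [0,0.015,0,0,0,0]
  ]
}}

```text
t: 11.85
tool_pos: [0.5224, 0.0972, 0.1276]
eef_rot: [-0.065, -2.622, -0.016]
force: [8.2, -2.7, 10.5]
grip_width: 0.0079
grip_force: 30.0
```

Call:
{"name": "drive_tool", "arguments": {
  "increments": [
    [0,0.01,0,0,0,0],
    [0,0.015,0,0,0,0],
    [0,0.015,0,0,0,0]
  ]
}}

```text
t: 12.15
tool_pos: [0.5224, 0.0976, 0.1276]
eef_rot: [-0.066, -2.621, -0.014]
force: [7.4, -5.2, 10.3]
grip_width: 0.0082
grip_force: 30.0
```

```bash
python3 - <<'E'
from h import *
p,Q=cur();print("rel mouth, tool axes",(tilt(30).T@(p-M)*1e3).round(2), R.from_matrix(tilt(30).T@Q).as_rotvec().round(4),get_state()["force"]@tilt(30),get_state()["ft_torque"]@tilt(30))
E
```

```text
rel mouth, tool axes [ -1.07   2.03 -57.88] [ 0.0017 -0.0041  0.0018] [ -1.5023915   -4.82272314 -12.76397579] [ 1.25900186 -0.36016039 -0.12441104]
```

Call:
{"name": "drive_tool", "arguments": {
  "increments": [
    [0,-0.01,-0.04,0,0,0],
    [0.01,-0.03,-0.06,0,0,0],
    [0.03,-0.03,-0.06,0,0,0],
    [0.03,-0.03,-0.06,0,0,0]
  ]
}}

```text
t: 12.55
tool_pos: [0.5202, 0.0968, 0.1329]
eef_rot: [-0.064, -2.616, -0.017]
force: [-0.4, 0.7, -0.2]
grip_width: 0.0076
grip_force: 30.0
```

Call:
{"name": "drive_tool", "arguments": {
  "increments": [
    [0,0,0.03,0,0,0],
    [0,0,0.06,0,0,0],
    [0,0,0.08,0,0,0],
    [0,0,0.08,0,0,0]
  ]
}}

```text
t: 12.95
tool_pos: [0.5202, 0.097, 0.1281]
eef_rot: [-0.065, -2.625, -0.019]
force: [10.3, 0.2, 12.7]
grip_width: 0.0076
grip_force: 30.0
```

```bash
cat > st.py <<'E'
from h import *
p,Q=cur();T=tilt(30);print("rel mouth, tool axes",(T.T@(p-M)*1e3).round(2), R.from_matrix(T.T@Q).as_rotvec().round(4),(get_state()["force"]@T).round(1),(get_state()["ft_torque"]@T).round(2))
E
python3 st.py
```

```text
rel mouth, tool axes [  1.12   1.4  -57.25] [-0.0017 -0.0079 -0.    ] [ -2.6   0.7 -16.2] [-0.15 -0.8  -0.03]
```

Call:
{"name": "drive_tool", "arguments": {
  "increments": [
    [0,0,-0.05,0,0,0],
    [0,0.02,-0.05,0,0,0],
    [0,0.02,0,0,0,0],
    [0,0.02,0,0,0,0]
  ],
  "force": 60
}}

```text
t: 13.35
tool_pos: [0.5193, 0.099, 0.1279]
eef_rot: [-0.065, -2.623, -0.019]
force: [8.9, 0.2, 14.4]
grip_width: 0.0077
grip_force: 60.0
```

```bash
python3 st.py
```

```text
rel mouth, tool axes [  1.83   3.31 -56.57] [-0.0013 -0.0056  0.    ] [ -0.5   0.6 -16.9] [-0.12 -0.37 -0.01]
```

Call:
{"name": "drive_tool", "arguments": {
  "increments": [
    [0,0,-0.05,0,0,0],
    [0.02,0,-0.05,0,0,0],
    [0.02,0,0,0,0,0],
    [0.02,0,0,0,0,0]
  ]
}}

```text
t: 13.75
tool_pos: [0.517, 0.0987, 0.1288]
eef_rot: [-0.065, -2.622, -0.018]
force: [8.9, -1.0, 13.9]
grip_width: 0.0081
grip_force: 60.0
```

```bash
python3 st.py
```

```text
rel mouth, tool axes [  4.26   2.94 -56.19] [-0.0009 -0.0044  0.0003] [ -0.8  -0.6 -16.5] [ 0.11  0.01 -0.06]
```

Call:
{"name": "drive_tool", "arguments": {
  "increments": [
    [0,0,-0.05,0,0,0],
    [0,-0.04,-0.05,0,0,0],
    [0,-0.04,0,0,0,0],
    [0,-0.04,0,0,0,0]
  ]
}}

```text
t: 14.15
tool_pos: [0.5167, 0.097, 0.1286]
eef_rot: [-0.063, -2.621, -0.023]
force: [8.6, 5.5, 10.8]
grip_width: 0.0077
grip_force: 60.0
```

```bash
python3 st.py
```

```text
rel mouth, tool axes [  4.37   1.16 -55.88] [-0.0038 -0.004  -0.0018] [ -1.8   5.9 -13.5] [-1.59 -0.17  0.02]
```

```bash
python3 - <<'E'
from h import *
import cv2
L=[]
for c in("top","side"):
    im=np.mean([camera(c).astype(float) for _ in range(4)],0)[:,:,::-1]
    cv2.imwrite(f"pics/{c}7raw.png",im)
    k=9;x,y=(198,180) if c=="top" else (268,170)
    cr=cv2.resize(im[y:y+60,x:x+44],None,fx=k,fy=k,interpolation=cv2.INTER_CUBIC)
    L.append(np.clip(cr*(2.2 if c=="top" else 1.4),0,255))
cv2.imwrite("pics/c7.png",np.hstack(L))
E
```

```text
[ WARN:0@3.578] global loadsave.cpp:1063 imwrite_ Unsupported depth image for selected encoder is fallbacked to CV_8U.
```

View pics/c7.png

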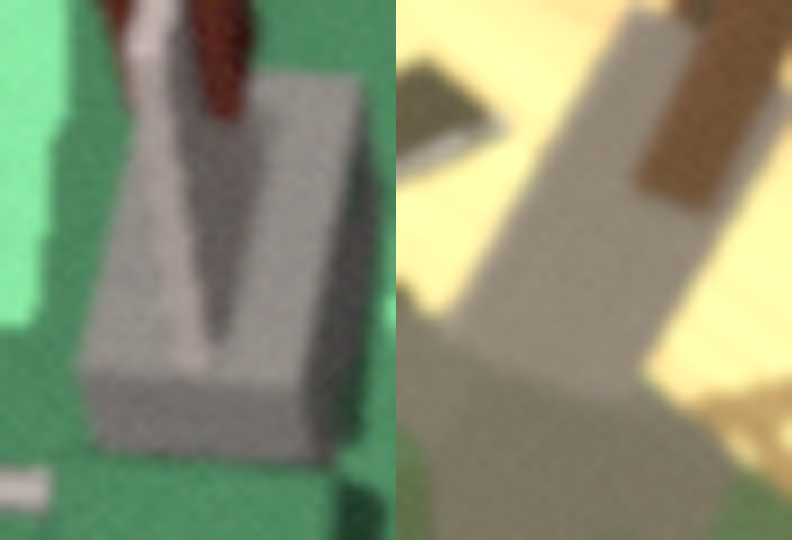

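```bash
python3 - <<'E'
from h import *
p,Q=cur()
for sx,d in((1,-.044),(1,.056),(-1,.056),(-1,-.044)):
    w=p+Q@[sx*.03,-.004,d];print(sx,d,((proj("side",w)[0]-[268,170]+.5)*9+[396,0]).round(0),((proj("top",w)[0]-[198,180]+.5)*9).round(0))
print("block corners")
for s in((1,1),(1,-1),(-1,-1),(-1,1)):
    w=mouthT([M[0],M[1],PY],np.array([s[0]*.045,s[1]*.025,0]));print(s,((proj("side",w)[0]-[268,170]+.5)*9+[396,0]).round(0),((proj("top",w)[0]-[198,180]+.5)*9).round(0))
E
```

```text
1 -0.044 [642.  -1.] [158.  58.]
1 0.056 [475. 349.] [218. 343.]
-1 0.056 [654. 405.] [263. 135.]
-1 -0.044 [819.  69.] [ 210. -158.]
block corners
(1, 1) [480. 372.] [309. 388.]
(1, -1) [395. 294.] [ 86. 372.]
(-1, -1) [660. 381.] [160.  63.]
(-1, 1) [749. 458.] [372.  78.]
```

```bash
cat > edge.py <<'E'
from h import *
import cv2
from scipy.ndimage import map_coordinates
def edge(im,c,a,b,n=25,w=4):
    """angle & offset of image edge near projected 3D segment a-b"""
    A,B=proj(c,np.array([a,b]));t=(B-A)/np.linalg.norm(B-A);nrm=np.array([-t[1],t[0]])
    s=np.linspace(-w,w,8*w+1);off=[];pos=[]
    for f in np.linspace(0,1,n):
        q=A+f*(B-A)+s[:,None]*nrm
        v=map_coordinates(cv2.GaussianBlur(im,(0,0),.8),[q[:,1],q[:,0]],order=1)
        g=abs(np.gradient(v));g[g<.5*g.max()]=0;off.append((g*s).sum()/g.sum());pos.append(f*np.linalg.norm(B-A))
    off=np.array(off);k=np.polyfit(pos,off,1);r=off-np.polyval(k,pos);m=abs(r)<=2*np.median(abs(r))+.1
    k=np.polyfit(np.array(pos)[m],off[m],1);return k[0],np.polyval(k,[0,pos[-1]]).round(2),abs(r[m]).mean().round(2),t.round(2)
def theta(p,Q,im,L):
    for nm,sx,sy,d0,d1 in(("back+y",1,1,-.03,.045),("back-y",1,-1,-.03,.045),("front-y",-1,-1,0,.045)):
        a,b=(p+Q@[sx*.03,sy*.004,d+L-.056] for d in(d0,d1))
        print(nm,edge(im,"side",a,b))
    # sensitivity: image angle change per rad about tool y
    a,b=(p+Q@[.03,.004,d] for d in(-.03,.045));Qr=Q@R.from_rotvec([0,.1,0]).as_matrix()
    a2,b2=(p+Q@[0,0,-.019]+Qr@[.03,.004,d+.019] for d in(-.03,.045))
    an=lambda a,b:np.arctan2(*(np.diff(proj("side",np.array([a,b])),axis=0)[0][::-1]))
    print("dangle per rad",(an(a2,b2)-an(a,b))/.1)
E
python3 - <<'E'
from edge import *
theta(*cur(),cv2.imread("pics/side7raw.png").astype(float)[:,:,0],.056)
print("c5 check"); P=np.array([.56194854,.09224627,.19849885]);Q5=R.from_rotvec([-.067,-2.617,-.016]).as_matrix()
theta(P,Q5,cv2.imread("pics/side5raw.png").astype(float)[:,:,0],.0642)
print("c6");P=np.array([.52478362,.0953626,.12837147]);Q6=R.from_rotvec([-.066,-2.633,-.02]).as_matrix()
theta(P,Q6,cv2.imread("pics/side6raw.png").astype(float)[:,:,0],.0597)
E
```

```text
back+y (np.float64(0.08024535397891275), array([-0.75,  1.83]), np.float64(0.09), array([-0.43,  0.9 ]))
back-y (np.float64(0.05295088574737491), array([1.52, 3.23]), np.float64(0.14), array([-0.43,  0.9 ]))
front-y (np.float64(0.038287562901571356), array([1.51, 2.22]), np.float64(0.18), array([-0.44,  0.9 ]))
dangle per rad 0.8300539676651786
c5 check
back+y (np.float64(0.049049947823126175), array([-2.57, -0.94]), np.float64(0.58), array([-0.43,  0.9 ]))
back-y (np.float64(0.06210255510871957), array([-0.96,  1.11]), np.float64(0.54), array([-0.43,  0.9 ]))
front-y (np.float64(-0.0331308435820385), array([-0.32, -0.95]), np.float64(0.12), array([-0.44,  0.9 ]))
dangle per rad 0.8176117897453672
c6
back+y (np.float64(0.02242063733807599), array([-0.65,  0.07]), np.float64(0.15), array([-0.42,  0.91]))
back-y (np.float64(0.018402543451307565), array([1.36, 1.95]), np.float64(0.16), array([-0.42,  0.91]))
front-y (np.float64(-0.01505792745675603), array([0.57, 0.29]), np.float64(0.2), array([-0.43,  0.9 ]))
dangle per rad 0.8277716155859993
```

The close crop shows the plate's foot now at (195,362) against the block's back edge at row 375, so it is about 10 mm too far back. The plate has also pivoted about 4° in the pads, with its foot toward the robot. In y it is centred. I'll lift, counter-rotate the tool and re-centre the foot.

```bash
python3 - <<'E'
from h import *
T=tilt(30);save(M+.054*bz+.005*T[:,0],T)
th=.075;Q2=T@R.from_rotvec([0,-th,0]).as_matrix()
f=np.array([.0056,0,.058])
pose=lambda h:M+h*bz+.0012*T[:,1]-Q2@f
print("lift");p,Q=load();plan([(p+.014*bz,Q),(pose(.009),Q2)])
print("desc dir in tool, per mm",-Q2.T@bz)
E
```

```text
lift
[[0.0, 0.0, -0.14, 0.0, 0.0, 0.0]]
[[-0.062, 0.012, 0.007, 0.0, -0.05, 0.0]]
end [0.5272 0.0965 0.1357]
desc dir in tool, per mm [ 7.49297073e-02 -3.46944695e-18  9.97188818e-01]
```

Call:
{"name": "drive_tool", "arguments": {
  "increments": [
    [0,0,-0.07,0,0,0],
    [0,0,-0.14,0,0,0],
    [0,0,-0.14,0,0,0]
  ]
}}

```text
t: 14.85
tool_pos: [0.5221, 0.094, 0.1394]
eef_rot: [-0.065, -2.617, -0.016]
force: [0.3, 0.2, -1.0]
grip_width: 0.0079
grip_force: 60.0
```

Call:
{"name": "drive_tool", "arguments": {
  "increments": [
    [-0.062,0.012,0.007,0,-0.05,0],
    [-0.062,0.012,0.007,0,-0.05,0],
    [-0.062,0.012,0.007,0,-0.05,0]
  ]
}}

```text
t: 15.15
tool_pos: [0.5265, 0.0952, 0.1358]
eef_rot: [-0.066, -2.69, -0.015]
force: [0.1, 0.7, -2.6]
grip_width: 0.0077
grip_force: 60.0
```

```bash
python3 - <<'E'
from edge import *
p,Q=cur();print("err mm",(Q.T@(p-load()[0])*1e3).round(2),R.from_matrix(tilt(30).T@Q).as_rotvec().round(4))
im={}
for c in("top","side"):
    im[c]=np.mean([camera(c).astype(float) for _ in range(2)],0)[:,:,::-1];cv2.imwrite(f"pics/{c}8raw.png",im[c].astype(np.uint8))
L=[]
T=tilt(30)
for c,(x,y) in(("top",(198,180)),("side",(268,165))):
    k=9;cr=cv2.resize(im[c][y:y+60,x:x+44],None,fx=k,fy=k,interpolation=cv2.INTER_CUBIC)
    cr=np.clip(cr*(2.2 if c=="top" else 1.4),0,255).astype(np.uint8)
    F=p+Q@[.0056,0,.058]
    pts=[F+T@[sx*.03,sy*.004,d] for sx in(1,-1) for sy in(1,-1) for d in(0,-.09)]
    for w,col in[(w,(0,0,255)) for w in pts]+[(mouthT([M[0],M[1],PY],np.array([sx*a,sy*b,0])),cc) for a,b,cc in((.045,.025,(255,0,0)),(.034,.00825,(0,255,255))) for sx in(1,-1) for sy in(1,-1)]:
        u=(proj(c,w)[0]-[x,y]+.5)*k;cv2.circle(cr,(int(u[0]),int(u[1])),3,col,-1)
    L.append(cr)
    if c=="side":
        for nm,sx,sy,d0,d1 in(("back+y",1,1,-.085,-.01),("front-y",-1,-1,-.055,-.01)):
            print(nm,edge(im[c][:,:,0],c,F+T@[sx*.03,sy*.004,d0],F+T@[sx*.03,sy*.004,d1]))
cv2.imwrite("pics/c8.png",np.hstack(L))
E
```

```text
err mm [ 0.66 -1.3   0.21] [ 0.0002 -0.0731  0.0005]
back+y (np.float64(0.03903655913652775), array([-0.87,  0.39]), np.float64(0.08), array([-0.43,  0.9 ]))
front-y (np.float64(0.0049257226919809695), array([0.6 , 0.69]), np.float64(0.14), array([-0.44,  0.9 ]))
```

View pics/c8.png

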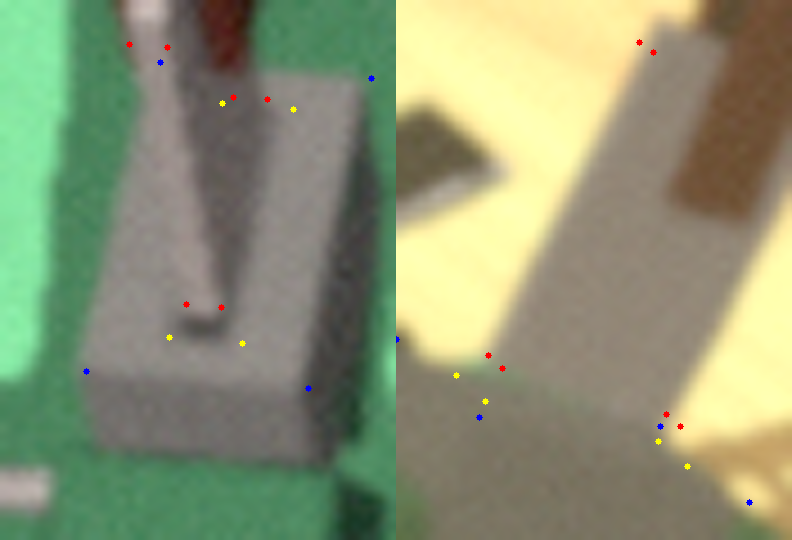

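The final crop shows the slot's near end dark at (203,330). The plate's near foot edge is at (206,312), so it is about 1.3 mm to the -y side and about 2 mm back, with about 0.03 rad of residual tilt. Correct these and insert gently.

```bash
cat >> h.py <<'E'
def pose(h,th,fx,y,L=.058,x=0):
    T=tilt(30);Q2=T@R.from_rotvec([0,-th,0]).as_matrix()
    return M+h*bz+y*T[:,1]+x*T[:,0]-Q2@np.array([fx,0,L]),Q2
E
python3 - <<'E'
from h import *
plan([pose(.006,.105,.0078,.0025,x=-.0005)])
p,Q=load();print((-Q.T@bz).round(3))
E
```

```text
[[-0.008, 0.013, 0.029, 0.0, -0.02, 0.0]]
end [0.5267 0.0978 0.1327]
[ 0.105 -0.     0.994]
```

Call:
{"name": "drive_tool", "arguments": {
  "increments": [
    [-0.008,0.013,0.029,0,-0.02,0],
    [-0.008,0.013,0.029,0,-0.02,0],
    [-0.008,0.013,0.029,0,-0.02,0],
    [-0.008,0.013,0.029,0,-0.02,0]
  ]
}}

```text
t: 15.75
tool_pos: [0.5267, 0.0967, 0.1327]
eef_rot: [-0.067, -2.722, -0.014]
force: [0.4, -0.6, -1.6]
grip_width: 0.0079
grip_force: 60.0
```

Call:
{"name": "drive_tool", "arguments": {
  "increments": [
    [0.003,0,0.03,0,0,0],
    [0.006,0,0.06,0,0,0],
    [0.009,0,0.09,0,0,0],
    [0.012,0,0.11,0,0,0],
    [0.012,0,0.11,0,0,0]
  ]
}}

```text
t: 16.25
tool_pos: [0.5211, 0.0971, 0.1228]
eef_rot: [-0.067, -2.723, -0.014]
force: [1.0, 1.0, -4.1]
grip_width: 0.0076
grip_force: 60.0
```

```bash
python3 st.py
```

```text
rel mouth, tool axes [ -2.34   1.51 -53.07] [-1.000e-04 -1.053e-01  4.000e-04] [-2.8  1.1  3.1] [-0.16 -1.1   0.  ]
```

Call:
{"name": "drive_tool", "arguments": {
  "increments": [
    [0.004,0,0.04,0,0,0],
    [0.008,0,0.08,0,0,0],
    [0.012,0,0.12,0,0,0],
    [0.012,0,0.12,0,0,0]
  ]
}}

```text
t: 16.65
tool_pos: [0.5149, 0.0975, 0.1121]
eef_rot: [-0.067, -2.722, -0.014]
force: [1.6, 1.2, -5.5]
grip_width: 0.0077
grip_force: 60.0
```

```bash
python3 st.py
```

```text
rel mouth, tool axes [ -2.32   1.55 -40.66] [-0.     -0.105   0.0003] [-4.1  1.3  4. ] [-0.27 -1.49 -0.05]
```

Call:
{"name": "drive_tool", "arguments": {
  "increments": [
    [0,0,0.04,0,0,0],
    [0.002,0,0.08,0,0,0],
    [0.004,0,0.12,0,0,0],
    [0.004,0,0.12,0,0,0]
  ]
}}

```text
t: 17.05
tool_pos: [0.509, 0.0977, 0.1013]
eef_rot: [-0.067, -2.721, -0.014]
force: [-0.1, 1.6, -2.0]
grip_width: 0.0079
grip_force: 60.0
```

```bash
python3 st.py
```

```text
rel mouth, tool axes [ -2.6    1.54 -28.45] [ 1.000e-04 -1.035e-01  3.000e-04] [-0.9  1.5  1.8] [-0.13 -0.45 -0.05]
```

Call:
{"name": "drive_tool", "arguments": {
  "increments": [
    [0.002,0,0.03,0,0,0],
    [0.006,0,0.06,0,0,0],
    [0.01,0,0.1,0,0,0],
    [0.01,0,0.1,0,0,0]
  ]
}}

```text
t: 17.45
tool_pos: [0.5043, 0.098, 0.0927]
eef_rot: [-0.067, -2.721, -0.014]
force: [0.3, 0.7, -1.0]
grip_width: 0.0078
grip_force: 60.0
```

```bash
python3 st.py
```

```text
rel mouth, tool axes [ -2.87   1.53 -18.61] [ 0.     -0.1042  0.0002] [-0.7  0.7  0.8] [-0.22 -0.47 -0.03]
```

Call:
{"name": "drive_tool", "arguments": {
  "increments": [
    [0.002,0,0.02,0,0,0],
    [0.004,0,0.04,0,0,0],
    [0.005,0,0.05,0,0,0],
    [0.005,0,0.05,0,0,0]
  ]
}}

```text
t: 17.85
tool_pos: [0.5023, 0.098, 0.0886]
eef_rot: [-0.067, -2.722, -0.014]
force: [-0.5, 0.5, -1.6]
grip_width: 0.0078
grip_force: 60.0
```

Call:
{"name": "drive_tool", "arguments": {
  "increments": [
    [0.002,0,0.02,0,0,0],
    [0.003,0,0.03,0,0,0],
    [0.003,0,0.03,0,0,0]
  ]
}}

```text
t: 18.15
tool_pos: [0.5023, 0.098, 0.0884]
eef_rot: [-0.067, -2.725, -0.015]
force: [2.5, -0.7, 15.1]
grip_width: 0.0076
grip_force: 60.0
```

```bash
python3 st.py
```

```text
rel mouth, tool axes [ -3.21   1.53 -13.91] [-1.000e-03 -1.076e-01  1.000e-04] [  5.3  -0.5 -14.3] [ 0.08  0.92 -0.01]
```

Plate is home: it stops on the slot floor with 14 N axial, about 45 mm past the mouth. Release it and go to the treadle.

```bash
python3 - <<'E'
from h import *
p,Q=load();save(p+Q@[.0046,0,.053],Q);print(load()[0],cur()[0])
p,Q=load()
plan([(p-.095*bz*-1,Q),(np.array([.513,.228,.14]),down(PY))])
E
```

```text
[0.50101839 0.09908527 0.08616935] [0.50229605 0.09804896 0.08843903]
[[-0.0333, 0.0, -0.315, 0.0, 0.0, 0.0], [-0.0667, 0.0, -0.63, 0.0, 0.0, 0.0], [-0.1, 0.0, -0.945, 0.0, 0.0, 0.0]]
[[0.0687, 0.333, 0.1107, 0.0, -0.072, 0.0], [0.1373, 0.666, 0.2213, 0.0, -0.144, 0.0], [0.206, 0.999, 0.332, 0.0, -0.216, 0.0]]
[[0.089, 0.294, 0.074, 0.0, -0.063, 0.0]]
end [0.513 0.228 0.14 ]
```

Call:
{"name": "drive_tool", "arguments": {
  "increments": [
    [0,0,0,0,0,0],
    [0,0,0,0,0,0],
    [0,0,0,0,0,0],
    [0,0,0,0,0,0],
    [0,0,0,0,0,0]
  ],
  "gripper": -0.09,
  "force": 40
}}

```text
t: 18.65
tool_pos: [0.5008, 0.098, 0.0859]
eef_rot: [-0.067, -2.722, -0.014]
force: [-0.1, -0.8, -1.0]
grip_width: 0.0395
grip_force: 0.0
```

Call:
{"name": "drive_tool", "arguments": {
  "increments": [
    [-0.033,0,-0.2,0,0,0],
    [-0.067,0,-0.6,0,0,0],
    [-0.1,0,-0.945,0,0,0],
    [-0.1,0,-0.945,0,0,0]
  ]
}}

```text
t: 19.05
tool_pos: [0.552, 0.0956, 0.1719]
eef_rot: [-0.068, -2.729, -0.016]
force: [0.2, -0.1, 0.3]
grip_width: 0.0398
grip_force: 0.0
```

Call:
{"name": "drive_tool", "arguments": {
  "increments": [
    [0.069,0.333,0.11,0,-0.072,0],
    [0.137,0.666,0.221,0,-0.144,0],
    [0.206,0.999,0.332,0,-0.216,0]
  ],
  "gripper": -1
}}

```text
t: 19.35
tool_pos: [0.5205, 0.198, 0.1456]
eef_rot: [-0.076, -3.05, -0.005]
force: [0.2, 0.8, 0.5]
grip_width: 0.0192
grip_force: 0.0
```

Call:
{"name": "drive_tool", "arguments": {
  "increments": [
    [0.089,0.294,0.074,0,-0.063,0],
    [0.089,0.294,0.074,0,-0.063,0],
    [0.089,0.294,0.074,0,-0.063,0],
    [0.089,0.294,0.074,0,-0.063,0]
  ]
}}

```text
t: 19.75
tool_pos: [0.5135, 0.2257, 0.1398]
eef_rot: [-0.08, -3.14, 0.001]
force: [0.6, -0.1, -0.4]
grip_width: 0.0003
grip_force: 0.0
```

```bash
python3 - <<'E'
from h import *
s=get_state();print(s["tool_pos"],s["eef_rot"],s["force"],s["grip_width"])
T=tilt(30)
for c in("top","side"):
    V=np.linalg.inv(get_calibration(c)["view"]);camera(c)
    for th in("treadle_pad","tall_plate"):
        for d in tip_of(c,th): print(c,th,round(d["conf"],2),(V@np.r_[d["location"],1])[:3].round(4))
print("foot home",M-.045*bz)
E
```

```text
[0.513463   0.22569935 0.13975684] [-7.98037113e-02 -3.14000719e+00  1.41627521e-03] [ 0.59911019 -0.11327146 -0.40910522] 0.0003214222957774269
top treadle_pad 0.68 [0.5125 0.2255 0.1027]
top tall_plate 0.9 [ 0.439  -0.3566  0.0023]
top tall_plate 0.63 [ 0.3357 -0.2372 -0.0014]
top tall_plate 0.57 [0.4715 0.0998 0.0451]
side treadle_pad 0.97 [0.5079 0.231  0.0983]
side tall_plate 0.8 [ 0.443  -0.3589 -0.0056]
side tall_plate 0.67 [ 0.3336 -0.2394 -0.0016]
foot home [0.47002701 0.09810206 0.03902886]
```

Call:
{"name": "drive_tool", "arguments": {
  "increments": [
    [0,0,0.25,0,0,0],
    [0,0,0.35,0,0,0],
    [0,0,0.45,0,0,0],
    [0,0,0.55,0,0,0],
    [0,0,0.62,0,0,0],
    [0,0,0.62,0,0,0]
  ]
}}

```text
t: 20.65
tool_pos: [0.5157, 0.2267, 0.0787]
eef_rot: [0.079, 3.136, 0.001]
force: [3.5, -3.0, 10.2]
grip_width: 0.0004
grip_force: 5.0
```

Call:
{"name": "drive_tool", "arguments": {
  "increments": [
    [0,0,0.04,0,0,0],
    [0,0,0.07,0,0,0],
    [0,0,0.07,0,0,0]
  ]
}}

```text
t: 20.95
tool_pos: [0.516, 0.2267, 0.0742]
eef_rot: [0.08, 3.136, 0.003]
force: [-1.2, -5.7, 25.5]
grip_width: 0.0005
grip_force: 12.6
```

Treadle is at its stop (force jumped from 10 to 25 N at 74 mm). Let it up and return for the plate.

```bash
python3 - <<'E'
from h import *
T=tilt(30);y=.0025*T[:,1]
plan([(M+.105*bz+y,T),(M+.018*bz+y,T)])
E
```

```text
[[-0.099, -0.333, -0.0747, 0.0, 0.09, 0.0], [-0.198, -0.666, -0.1493, 0.0, 0.18, 0.0], [-0.297, -0.999, -0.224, 0.0, 0.27, 0.0]]
[[-0.054, -0.294, -0.095, 0.0, 0.079, 0.0]]
[[0.0, 0.0, 0.435, 0.0, 0.0, 0.0], [0.0, 0.0, 0.87, 0.0, 0.0, 0.0]]
end [0.5016 0.0991 0.0936]
```

Call:
{"name": "drive_tool", "arguments": {
  "increments": [
    [0,0,-0.15,0,0,0],
    [0,0,-0.3,0,0,0],
    [0,0,-0.5,0,0,0],
    [0,0,-0.69,0,0,0],
    [0,0,-0.69,0,0,0]
  ]
}}

```text
t: 21.45
tool_pos: [0.5143, 0.2276, 0.1422]
eef_rot: [0.078, 3.137, 0.003]
force: [0.4, 0.1, -0.2]
grip_width: 0.0003
grip_force: 0.0
```

```bash
python3 - <<'E'
from h import *
for c in("top","side"):
    V=np.linalg.inv(get_calibration(c)["view"]);camera(c)
    for th in("treadle_pad",):
        for d in tip_of(c,th): print(c,th,round(d["conf"],2),(V@np.r_[d["location"],1])[:3].round(4))
E
```

```text
top treadle_pad 0.92 [0.5103 0.2282 0.1012]
top treadle_pad 0.45 [ 0.7092 -0.3034  0.0015]
side treadle_pad 0.83 [0.5072 0.2308 0.1009]
side treadle_pad 0.66 [0.4974 0.0987 0.0705]
```

Call:
{"name": "drive_tool", "arguments": {
  "increments": [
    [-0.099,-0.333,-0.12,0,0.09,0],
    [-0.198,-0.666,-0.224,0,0.18,0],
    [-0.297,-0.999,-0.224,0,0.27,0]
  ],
  "gripper": -0.09
}}

```text
t: 21.95
tool_pos: [0.5385, 0.1254, 0.1639]
eef_rot: [-0.065, -2.733, -0.017]
force: [-0.2, -0.1, 0.4]
grip_width: 0.0208
grip_force: 0.0
```

Call:
{"name": "drive_tool", "arguments": {
  "increments": [
    [-0.054,-0.294,-0.095,0,0.079,0],
    [-0.054,-0.294,-0.095,0,0.079,0],
    [-0.054,-0.294,-0.095,0,0.079,0],
    [-0.054,-0.294,-0.095,0,0.079,0],
    [-0.054,-0.294,-0.095,0,0.079,0]
  ]
}}

```text
t: 22.45
tool_pos: [0.5443, 0.0976, 0.1694]
eef_rot: [-0.061, -2.618, -0.018]
force: [-1.0, -1.3, -0.3]
grip_width: 0.0401
grip_force: 0.0
```

```bash
python3 st.py; python3 -c "
from h import *;print(get_state()['grip_width'])"
```

```text
rel mouth, tool axes [   0.92    3.15 -105.06] [-0.     -0.001  -0.0024] [ 0.6 -1.3  0.7] [-0.02 -0.43 -0.03]
0.040120337563023974
```

Call:
{"name": "drive_tool", "arguments": {
  "increments": [
    [0,-0.015,0.3,0,0,0],
    [0,-0.015,0.6,0,0,0],
    [0,-0.015,0.8,0,0,0],
    [0,-0.015,0.87,0,0,0],
    [0,-0.015,0.87,0,0,0]
  ]
}}

```text
t: 22.95
tool_pos: [0.5008, 0.0975, 0.094]
eef_rot: [-0.062, -2.617, -0.017]
force: [-1.0, 0.8, -0.5]
grip_width: 0.04
grip_force: 0.0
```

```bash
python3 st.py
```

```text
rel mouth, tool axes [  0.83   0.9  -18.  ] [ 0.0003 -0.     -0.0013] [0.6 0.8 0.9] [-0.03 -0.44 -0.01]
```

Call:
{"name": "drive_tool", "arguments": {
  "increments": [
    [0,0,0,0,0,0],
    [0,0,0,0,0,0],
    [0,0,0,0,0,0],
    [0,0,0,0,0,0],
    [0,0,0,0,0,0],
    [0,0,0,0,0,0]
  ],
  "gripper": -1,
  "force": 50
}}

```text
t: 23.55
tool_pos: [0.5019, 0.098, 0.0939]
eef_rot: [-0.064, -2.618, -0.02]
force: [1.0, 4.2, 1.8]
grip_width: 0.0078
grip_force: 50.0
```

```bash
python3 st.py
```

```text
rel mouth, tool axes [ -0.15   1.41 -18.4 ] [-0.0018 -0.001  -0.001 ] [ 0.2  4.3 -1.9] [-1.29 -0.53 -0.01]
```

```bash
python3 - <<'E'
from h import *
T=tilt(30);save(M+.018*bz+.001*T[:,1],T)
D=down(RY)
plan([(M+.113*bz+.001*T[:,1],T),(RC+[0,.0005,.175],D)],step=.035)
E
```

```text
[[0.0, 0.0, -0.3167, 0.0, 0.0, 0.0], [0.0, 0.0, -0.6333, 0.0, 0.0, 0.0], [0.0, 0.0, -0.95, 0.0, 0.0, 0.0]]
[[0.0717, -0.333, 0.0427, -0.004, -0.039, 0.0147], [0.1433, -0.666, 0.0853, -0.008, -0.078, 0.0293], [0.215, -0.999, 0.128, -0.012, -0.117, 0.044]]
[[0.0547, -0.333, 0.025, -0.004, -0.0387, 0.0143], [0.1093, -0.666, 0.05, -0.008, -0.0773, 0.0287], [0.164, -0.999, 0.075, -0.012, -0.116, 0.043]]
[[0.036, -0.333, 0.0107, -0.0037, -0.0383, 0.0143], [0.072, -0.666, 0.0213, -0.0073, -0.0767, 0.0287], [0.108, -0.999, 0.032, -0.011, -0.115, 0.043]]
[[0.0, -0.001, 0.0, 0.0, 0.0, 0.0]]
end [ 0.4604 -0.1968  0.175 ]
```

Call:
{"name": "drive_tool", "arguments": {
  "increments": [
    [0,0,-0.1,0,0,0],
    [0,0,-0.3,0,0,0],
    [0,0,-0.5,0,0,0],
    [0,0,-0.7,0,0,0],
    [0,0,-0.95,0,0,0],
    [0,0,-0.95,0,0,0]
  ]
}}

```text
t: 24.15
tool_pos: [0.5511, 0.0933, 0.1777]
eef_rot: [-0.066, -2.622, -0.017]
force: [1.0, 0.5, -1.5]
grip_width: 0.0077
grip_force: 50.0
```

Call:
{"name": "drive_tool", "arguments": {
  "increments": [
    [0.072,-0.333,0.043,-0.004,-0.039,0.015],
    [0.143,-0.666,0.085,-0.008,-0.078,0.029],
    [0.215,-0.999,0.128,-0.012,-0.117,0.044]
  ]
}}

```text
t: 24.45
tool_pos: [0.5175, -0.0059, 0.1741]
eef_rot: [-0.167, -2.789, -0.011]
force: [-0.4, -1.1, -1.0]
grip_width: 0.0073
grip_force: 50.0
```

Call:
{"name": "drive_tool", "arguments": {
  "increments": [
    [0.055,-0.333,0.025,-0.004,-0.039,0.014],
    [0.109,-0.666,0.05,-0.008,-0.077,0.029],
    [0.164,-0.999,0.075,-0.012,-0.116,0.043]
  ]
}}

```text
t: 24.75
tool_pos: [0.4877, -0.1029, 0.1742]
eef_rot: [-0.275, -2.957, -0.006]
force: [-0.0, 0.1, -1.7]
grip_width: 0.0079
grip_force: 50.0
```

Call:
{"name": "drive_tool", "arguments": {
  "increments": [
    [0.036,-0.333,0.011,-0.004,-0.038,0.014],
    [0.072,-0.666,0.021,-0.007,-0.077,0.029],
    [0.108,-1,0.032,-0.011,-0.115,0.043],
    [0.108,-1,0.032,-0.011,-0.115,0.043],
    [0.108,-1,0.032,-0.011,-0.115,0.043],
    [0.108,-1,0.032,-0.011,-0.115,0.043]
  ]
}}

```text
t: 25.35
tool_pos: [0.4601, -0.1967, 0.1744]
eef_rot: [-0.388, -3.116, -0.001]
force: [0.4, 0.2, 0.1]
grip_width: 0.0077
grip_force: 50.0
```

```bash
cat > rk.py <<'E'
from h import *
D=down(RY);p,Q=cur();s=get_state();print("rel rack, tool axes mm",(D.T@(p-RC)*1e3).round(2),R.from_matrix(D.T@Q).as_rotvec().round(4),(s["force"]@D).round(1),(s["ft_torque"]@D).round(2))
E
python3 rk.py; python3 - <<'E'
from edge import *
p,Q=cur();c="side"
im=np.mean([camera(c).astype(float) for _ in range(2)],0)[:,:,::-1];cv2.imwrite("pics/side9raw.png",im.astype(np.uint8))
L=.0634
for ch in(0,1,2):
  for nm,a,b in(("left+y",[.03,.004,.0],[.03,.004,L-.008]),("right-y",[-.03,-.004,0],[-.03,-.004,L-.008]),("foot-y",[.025,-.004,L],[-.025,-.004,L])):
    print(ch,nm,edge(im[:,:,ch],c,p+Q@np.array(a),p+Q@np.array(b)))
# plate corners predicted px
print(proj(c,np.array([p+Q@[sx*.03,-.004,L] for sx in(1,-1)])).round(1))
E
```

```text
rel rack, tool axes mm [   0.45    0.47 -174.39] [-0.0003  0.0013 -0.0012] [-0.3  0.3 -0.1] [-0.01 -0.02 -0.03]
0 left+y (np.float64(0.0439897977131643), array([-1.08,  0.07]), np.float64(0.11), array([-0.04,  1.  ]))
0 right-y (np.float64(0.03849131876742558), array([-0.88,  0.11]), np.float64(0.1), array([-0.08,  1.  ]))
0 foot-y (np.float64(-0.013133042640299252), array([0.92, 0.58]), np.float64(0.32), array([ 0.98, -0.18]))
1 left+y (np.float64(0.04277551015222522), array([-1.46, -0.35]), np.float64(0.06), array([-0.04,  1.  ]))
1 right-y (np.float64(0.03532854704212778), array([-0.67,  0.25]), np.float64(0.07), array([-0.08,  1.  ]))
1 foot-y (np.float64(-0.005049626393908508), array([0.41, 0.29]), np.float64(0.24), array([ 0.98, -0.18]))
2 left+y (np.float64(0.03701766617382243), array([-1.45, -0.49]), np.float64(0.05), array([-0.04,  1.  ]))
2 right-y (np.float64(0.0365806997828006), array([-0.68,  0.26]), np.float64(0.06), array([-0.08,  1.  ]))
2 foot-y (np.float64(-0.009534467635256267), array([0.44, 0.2 ]), np.float64(0.15), array([ 0.98, -0.18]))
[[336.8 266. ]
 [366.7 260.6]]
```

```bash
python3 - <<'E'
from edge import *
W=lambda P:rackT([RC[0],RC[1],RY],np.array(P))
for c in("top","side"):
    im=cv2.imread(f"pics/{c}0.png").astype(float)
    for nm,a,b in(("-y edge",[-.03,-.08,.045],[.03,-.08,.045]),("+y edge",[-.03,.08,.045],[.03,.08,.045]),("-x edge",[-.045,-.06,.045],[-.045,.06,.045]),("+x",[.045,-.06,.045],[.045,.06,.045])):
        a,b=W(a),W(b)
        n=W([0,.001,0])-W([0,0,0]) if "y" in nm else W([.001,0,0])-W([0,0,0])
        A,B=proj(c,np.array([a,b]));t=(B-A)/np.linalg.norm(B-A);nr=np.array([-t[1],t[0]])
        g=(proj(c,a+n)-proj(c,a))[0]@nr
        for ch in(1,2):
            k,o,r,_=edge(im[:,:,ch],c,a,b,w=3);print(c,nm,ch,"shift mm",(o/g).round(1),"res px",r)
im=cv2.imread("pics/side4.png").astype(float);im=cv2.resize(im,(160,160),interpolation=cv2.INTER_AREA);F=np.zeros((480,640));F[180:340,280:440]=im[:,:,2]
p=np.array([.4492,-.2465,.1667]);Q=R.from_rotvec([.39,3.113,-.001]).as_matrix();L=.0642
for nm,a,b in(("left+y",[.03,.004,.0],[.03,.004,L-.008]),("right-y",[-.03,-.004,0],[-.03,-.004,L-.008]),("foot-y",[.025,-.004,L],[-.025,-.004,L])):
    print("side4",nm,edge(F,"side",p+Q@np.array(a),p+Q@np.array(b)))
E
```

```text
top -y edge 1 shift mm [0.1 0.1] res px 0.1
top -y edge 2 shift mm [-1.3  0.3] res px 0.67
top +y edge 1 shift mm [4.6 1.3] res px 0.24
top +y edge 2 shift mm [2.1 1.8] res px 0.07
top -x edge 1 shift mm [-3.6 -3.5] res px 0.09
top -x edge 2 shift mm [-1.1 -1.3] res px 0.06
top +x 1 shift mm [-1.7  1.9] res px 0.22
top +x 2 shift mm [-4.2  0.8] res px 0.73
side -y edge 1 shift mm [-1.8 -1.7] res px 0.06
side -y edge 2 shift mm [-2.  -1.9] res px 0.06
side +y edge 1 shift mm [ 0.9 10.7] res px 0.73
side +y edge 2 shift mm [ 1.4 10.6] res px 0.67
side -x edge 1 shift mm [-0.1 -0.6] res px 0.13
side -x edge 2 shift mm [-0.2 -0.7] res px 0.07
side +x 1 shift mm [-1.3  0.8] res px 0.66
side +x 2 shift mm [-1.5  0.2] res px 0.65
side4 left+y (np.float64(-0.07912426748192357), array([-0.43, -2.56]), np.float64(0.83), array([-0.05,  1.  ]))
side4 right-y (np.float64(0.003324651583180263), array([-0.4 , -0.31]), np.float64(0.06), array([-0.1,  1. ]))
side4 foot-y (np.float64(-0.05491734534670785), array([1.75, 0.3 ]), np.float64(0.14), array([ 0.98, -0.2 ]))
```

Call:
{"name": "drive_tool", "arguments": {
  "increments": [
    [0.009,-0.005,0,0,-0.023,0],
    [0.009,-0.005,0,0,-0.023,0]
  ]
}}

```text
t: 25.65
tool_pos: [0.4589, -0.1971, 0.1746]
eef_rot: [0.384, 3.084, -0.006]
force: [-1.4, -0.7, -0.7]
grip_width: 0.0078
grip_force: 50.0
```

Call:
{"name": "drive_tool", "arguments": {
  "increments": [
    [0.007,0,0.2,0,0,0],
    [0.014,0,0.4,0,0,0],
    [0.021,0,0.6,0,0,0],
    [0.021,0,0.6,0,0,0],
    [0.021,0,0.6,0,0,0]
  ]
}}

```text
t: 26.15
tool_pos: [0.4594, -0.1977, 0.115]
eef_rot: [0.385, 3.085, -0.007]
force: [0.2, -0.3, -1.0]
grip_width: 0.0082
grip_force: 50.0
```

```bash
python3 rk.py; python3 - <<'E'
from edge import *
p,Q=cur();c="side"
im=np.mean([camera(c).astype(float) for _ in range(2)],0)[:,:,::-1];cv2.imwrite("pics/side10raw.png",im.astype(np.uint8))
Qs=Q@R.from_rotvec([0,.035,0]).as_matrix();L=.0634
F=p+Q@[.0022,0,L]
print("foot",(down(RY).T@(F-RC)*1e3).round(1))
for nm,a,b in(("left+y",[.03,.004,-.06],[.03,.004,-.008]),("right-y",[-.03,-.004,-.06],[-.03,-.004,-.008]),("foot",[.025,-.004,0],[-.025,-.004,0])):
    print(nm,edge(im[:,:,2],c,F+Qs@np.array(a),F+Qs@np.array(b)))
E
```

```text
rel rack, tool axes mm [   0.88   -0.64 -115.  ] [ 0.0001 -0.0333 -0.0006] [-0.3 -0.2  1. ] [-0.    0.01  0.04]
foot [  1.   -0.6 -51.6]
left+y (np.float64(-0.008867466068409147), array([-0.91, -1.12]), np.float64(1.58), array([-0.04,  1.  ]))
right-y (np.float64(-0.01690662163492823), array([-0.64, -1.02]), np.float64(0.15), array([-0.08,  1.  ]))
foot (np.float64(-0.1466127306038533), array([ 3.51, -0.1 ]), np.float64(0.38), array([ 0.98, -0.19]))
```

Call:
{"name": "drive_tool", "arguments": {
  "increments": [
    [0.001,0.003,0.03,0,0,0],
    [0.002,0.003,0.06,0,0,0],
    [0.003,0.003,0.09,0,0,0],
    [0.004,0.003,0.12,0,0,0],
    [0.004,0.003,0.12,0,0,0]
  ]
}}

```text
t: 26.75
tool_pos: [0.4592, -0.1974, 0.1026]
eef_rot: [0.386, 3.084, -0.006]
force: [0.4, 1.0, -2.3]
grip_width: 0.0077
grip_force: 50.0
```

```bash
python3 rk.py
```

```text
rel rack, tool axes mm [   1.18   -0.37 -102.56] [-0.0004 -0.0341 -0.0001] [-0.2  1.1  2.3] [-0.46 -0.05 -0.07]
```

Call:
{"name": "drive_tool", "arguments": {
  "increments": [
    [0.001,0,0.03,0,0,0],
    [0.002,0,0.07,0,0,0],
    [0.004,0,0.12,0,0,0],
    [0.004,0,0.12,0,0,0]
  ]
}}

```text
t: 27.15
tool_pos: [0.4591, -0.1974, 0.0902]
eef_rot: [0.386, 3.084, -0.006]
force: [1.6, 2.3, -2.9]
grip_width: 0.0077
grip_force: 50.0
```

Call:
{"name": "drive_tool", "arguments": {
  "increments": [
    [0.001,0,0.03,0,0,0],
    [0.002,0,0.07,0,0,0],
    [0.004,0,0.12,0,0,0],
    [0.004,0,0.12,0,0,0]
  ]
}}

```text
t: 27.55
tool_pos: [0.4592, -0.1974, 0.0783]
eef_rot: [0.386, 3.084, -0.006]
force: [1.8, 4.1, -3.5]
grip_width: 0.0079
grip_force: 50.0
```

```bash
python3 rk.py
```

```text
rel rack, tool axes mm [  1.11  -0.41 -78.26] [-0.0002 -0.0341 -0.0002] [-0.7  4.4  3.5] [-1.11 -0.16 -0.19]
```

Call:
{"name": "drive_tool", "arguments": {
  "increments": [
    [0.001,0.005,0.02,0,0,0],
    [0.002,0.008,0.04,0,0,0],
    [0.002,0.008,0.05,0,0,0],
    [0.002,0.008,0.05,0,0,0]
  ]
}}

```text
t: 27.95
tool_pos: [0.4593, -0.1973, 0.0738]
eef_rot: [0.387, 3.083, -0.007]
force: [0.3, 0.7, -1.4]
grip_width: 0.0076
grip_force: 50.0
```

Call:
{"name": "drive_tool", "arguments": {
  "increments": [
    [0,0,0.015,0,0,0],
    [0,0,0.025,0,0,0],
    [0,0,0.025,0,0,0]
  ]
}}

```text
t: 28.25
tool_pos: [0.4596, -0.1974, 0.0725]
eef_rot: [0.387, 3.083, -0.006]
force: [-3.7, 1.9, 14.2]
grip_width: 0.0073
grip_force: 50.0
```

```bash
python3 rk.py
```

```text
rel rack, tool axes mm [  0.79  -0.3  -72.47] [-0.0003 -0.0351  0.0007] [  4.    1.  -14.2] [-0.27  0.95 -0.07]
```

Floor reached at the expected height. Release with limited opening and retreat straight up.

Call:
{"name": "drive_tool", "arguments": {
  "increments": [
    [0,0,0,0,0,0],
    [0,0,0,0,0,0],
    [0,0,0,0,0,0],
    [0,0,0,0,0,0],
    [0,0,0,0,0,0]
  ],
  "gripper": -0.15
}}

```text
t: 28.75
tool_pos: [0.4595, -0.197, 0.0713]
eef_rot: [0.386, 3.083, -0.007]
force: [0.3, 0.7, 0.9]
grip_width: 0.0372
grip_force: 0.0
```

Call:
{"name": "drive_tool", "arguments": {
  "increments": [
    [-0.007,0,-0.2,0,0,0],
    [-0.017,0,-0.5,0,0,0],
    [-0.028,0,-0.8,0,0,0],
    [-0.035,0,-1,0,0,0],
    [-0.035,0,-1,0,0,0]
  ]
}}

```text
t: 29.25
tool_pos: [0.4612, -0.1976, 0.1741]
eef_rot: [0.386, 3.078, -0.007]
force: [-0.1, 0.1, 0.1]
grip_width: 0.037
grip_force: 0.0
```

Call:
{"name": "drive_tool", "arguments": {
  "increments": [
    [0.3,0,-0.3,0,0,0],
    [0.6,0,-0.6,0,0,0],
    [0.9,0,-0.9,0,0,0],
    [0.9,0,-0.9,0,0,0]
  ]
}}

```text
t: 29.65
tool_pos: [0.3679, -0.174, 0.2606]
eef_rot: [0.387, 3.079, -0.005]
force: [1.3, -0.5, 0.0]
grip_width: 0.0375
grip_force: 0.0
```

```bash
python3 - <<'E'
from edge import *
s=get_state();print(s["t"],s["tool_pos"],s["force"])
for c in("top","side"):
    V=np.linalg.inv(get_calibration(c)["view"]);im=camera(c)[:,:,::-1].astype(float)
    for th in("tall_plate","short_plate","treadle_pad"):
        for d in tip_of(c,th): print(c,th,round(d["conf"],2),(V@np.r_[d["location"],1])[:3].round(4))
    cv2.imwrite(f"pics/{c}11.png",im)
    W=lambda P:rackT([RC[0],RC[1],RY],np.array(P))
    for nm,a,b in(("top",[-.025,-.004,.11],[.025,-.004,.11]),("top+",[-.025,.004,.11],[.025,.004,.11]),("r",[.03,-.004,.055],[.03,-.004,.105]),("l",[-.03,.004,.055],[-.03,.004,.105])):
        if c=="side": print(nm,edge(im[:,:,2],c,W(a),W(b)))
E
```

```text
29.65 [ 0.36785628 -0.17403628  0.26061045] [ 1.29407767 -0.52744466  0.04001425]
top tall_plate 0.76 [ 4.412e-01 -3.626e-01 -4.000e-04]
top tall_plate 0.47 [ 0.4598 -0.1987  0.0124]
top short_plate 0.7 [ 0.474  -0.1484  0.0135]
top treadle_pad 0.55 [0.5103 0.2307 0.1022]
side tall_plate 0.97 [ 0.4381 -0.3582 -0.0045]
side tall_plate 0.67 [ 0.3305 -0.2407 -0.0015]
side tall_plate 0.66 [ 0.4595 -0.197   0.0082]
side short_plate 0.47 [ 0.4741 -0.1498  0.0139]
side treadle_pad 0.87 [0.5079 0.23   0.1016]
top (np.float64(0.030373697194324333), array([0.98, 1.75]), np.float64(0.51), array([ 0.98, -0.18]))
top+ (np.float64(0.17196113522211545), array([0.27, 4.6 ]), np.float64(1.09), array([ 0.98, -0.18]))
r (np.float64(-0.004456169669150747), array([0.31, 0.22]), np.float64(0.07), array([ 0.08, -1.  ]))
l (np.float64(0.10734863847142968), array([0.65, 2.98]), np.float64(0.7), array([ 0.04, -1.  ]))[ WARN:0@2.901] global loadsave.cpp:1063 imwrite_ Unsupported depth image for selected encoder is fallbacked to CV_8U.
```

```bash
python3 -c "
from bench import *
print(hand_in())"
```

```text
the job is handed in; nothing more can be done
None
```

The job is handed in at about 30 s of the 64 s: the tall plate went fully into the press slot on the second try (in the first it caught on the slot mouth and slipped in the grip). The treadle was pushed to its stop and came back up, and the plate now stands fully down in the middle slot with the gripper clear. I did not re-check the jar, cardboard box and screwdriver at the end, but the arm stayed clear of them.

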